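Charge a casting mould and load the slumping mould for the kiln

ROBOT

A 6-joint arm with a two-finger parallel gripper is mounted at the origin on a cart in front of the work surface, level with it; the furniture and walls round the work are solid. World frame = base frame: x ahead of the robot, y to its left, z up, the work surface at z = 0. Lengths are in m, angles in rad, forces in N, time in s.
With the tool pointing down it reaches from about 0.275 to 0.85 m from the base axis. Payload 5.2 kg.
Tool frame: the origin (TCP) lies between the finger pads; the fingertips stand 14 mm ahead of it and the grasp point (between the pads) lies 5 mm behind it (manip.tcp_to_tips is the distance from the TCP to the fingertips, in m); z points along the fingers, y is the line along which they close (so a half turn about z gives the same grasp; the last joint's range is limited). The gripper opens to 85 mm and grips with 20 to 120 N. Pads are 22 mm wide; open, the fingers measure 114 mm over their backs; the gripper's body (76 mm by 85 mm) begins 54 mm behind the grasp point. The pads swing forward as they close: fully open they stand 13 mm farther back than shut.
Start: joints at [0.916, 0.259, 1.535, -0, 1.348, -0.203], TCP at [0.24, 0.495, 0.245] pointing down, gripper open.
Joint ranges: [-3.14, 3.14], [-0.91, 2.08], [0.19, 2.58], [-1.22, 4.36], [0.22, 2.71], [-3.12, 3.12]. Speed limits (rad/s): [2.57, 2.57, 3.14, 3.14, 3.14, 3.14].

INTERFACE

Orientations are given as a unit quaternion [x, y, z, w].
In Python, from plant import manip gives the robot as it stands.
- The arm moves only by the shell command python3 -m handwheel 'ROWS' [OPENING] [FORCE]. ROWS is JSON, a list of rows, each an object with "delta_pos": the shift along the world's x, y, z each as a share of 100 mm, from -1 to 1, a list of three; "angular": the turn, a rotation vector about the world's x, y, z each as a share of pi rad, from -1 to 1, a list of three. A call has 1 to 20 rows; each row shifts and turns the commanded pose from where the row before left it; what a row does not reach is not made up. A row lasts 1/8 s, in which the tool goes at most 62.5 mm and 10.7 degrees, less where a joint would pass 70% of its speed; a pose out of reach is approached as far as the arm can. A call with a number of a shift or a turn outside -1 to 1 is refused whole. A call with a gripper value outside its range is refused whole. OPENING is the opening, from 0 (shut) to 1 (fully open), set as the call begins (- or left out, the last holds). The fingers move at their own pace and stop on an object; FORCE is the grip in N (left out, the last holds). Time passes only in rows, so rows that do not move let the fingers close. It gives the time, the measured TCP pose, the force, the opening and the grip force at its end, in the units of the state.
- manip.get_state(): the state, without advancing time (a new reading comes with each control period).
- manip.grab_frame(name): name is "scene" or "top" or "wrist"; returns a dict with "image" (480x640x3 uint8, red, green, blue), "fx", "fy", "cx", "cy" (pixels), "eye" and "attitude" of the camera in the world. Camera axes: x right, y up, looking along -z (the intrinsics and any distortion apply to the point x, -y, -z); pixel columns grow to the right and rows downward; lengths in m; the calibration is good to about 2 mm. The wrist camera is an equidistant fisheye: a pixel r from the principal point sees the ray r / f radians off the axis. A picture is of the moment at which its call begins. There is no depth.
- manip.hand_in(): hands the job in; it is judged then, once.
Trained networks look in a picture, given as the dict that the camera call returned (one of the last four; its "shot" number tells which), for a name from the list of things; names that differ only in an ending like _2 or _b are one class to them, and where a whole thing is asked for, a point or a joint stands for the part that bears it (a point fixed in the world has none). Each returns a list of dicts, best first, with "score" (0 to 1); they miss things now and then, are a little off and sometimes report something else, mostly with a low value. They report only what shows in the picture. A call takes as long as a camera call. They do not tell look-alikes from the thing itself.
- manip.cut_out(thing, picture): "region" (480x640 bool, what is visible of it) and "location" ([column, row] in pixels, amid what is visible of it).
The state is a dict: "time": time; "qpos": joint angles; "joint_velocities": joint speeds; "tau": joint torques, N m; "ee_pos": TCP position; "ee_rot": TCP orientation; "wrist_force": force on the tool from outside, world axes, zero at the start; "wrist_torque": the same for the moment, N m; "width": opening from 0.0 (shut) to 1.0 (fully open); "grasp_force": force on a finger pad.
Only numpy, scipy, OpenCV 4.12 (cv2) and the standard library are available. Lean on these libraries where they do the work, as an engineer would, in place of code of your own. Each camera call takes 0.05 s, during which the arm holds its last target. There are 200 camera calls.

TASK

Get the moulds ready for tonight's firing: stand the funnel in the mouth of the casting mould, pour all the glass lumps from the scoop through it into the mould's well, then stand the funnel and the empty scoop back upright on the worktop and close the mouth with the round glass disc, lying flat in its rebate. Also lay each fused tile waiting behind the slumping mould flat in a cavity that matches its outline. Pick up any lump that goes astray and leave the roll of tape and the jars alone.

Things in the scene. Friction and masses are not known exactly. Their poses are not given: they have to be found in the camera images.
- casting_mould: Round plaster casting mould, 92 mm across and 80 mm high, fixed to the worktop; origin at the centre of its underside, z up. A round well 54 mm wide goes down its middle to 8 mm above the worktop. At the mouth the well is widened by a rebate 66 mm wide and 6 mm deep. Two thin wires are bound round it.
- mould_ledge (a point): Centre of the mould's mouth at the level of the rebate's ledge, 74 mm above the worktop, 6 mm below the mould's top; the underside of the seated cap disc lies here.
- slump_mould: Flat clay slumping mould, a plate 90 x 298 mm and 14 mm high, its long side along its own y, fixed to the worktop; origin at the centre of its underside. Three shallow cavities in a row, each 4 mm deep with a flat floor: two oblong ones 57 mm (along x) by 94 mm (along y), and a square one 56 x 56 mm at the -y end.
- cavity_oblong_1 (a point): Centre of the floor of the outer oblong cavity (the +y end of the plate), 10 mm above the worktop; its long side lies along the plate's y.
- cavity_oblong_2 (a point): Centre of the floor of the middle oblong cavity, 10 mm above the worktop; its long side lies along the plate's y. Either oblong tile fits either oblong cavity.
- cavity_square (a point): Centre of the floor of the square cavity (-y end of the plate), 10 mm above the worktop.
- funnel: Wide steel filling funnel, loose, 0.14 kg, 68 mm high, 132 mm across the rim (top edge); short spout 47 mm wide outside, 41 mm inside. It stands upright on its spout; origin at the centre of the spout's lower end, z up its axis. Set in the casting mould's mouth its cone rests on the mould's top edge, and its origin is then about 57 mm above the worktop.
- funnel_handle (a point): Grip point of the funnel's flat black handle: 88 mm off the funnel's axis along its own -x, 60 mm above its origin. The handle sticks out level from the rim, from 62 to 108 mm off the axis; it is 14 mm wide (y) and 12 mm thick (z).
- scoop: Aluminium hand scoop, loose, 0.16 kg empty, 84 mm wide, open mouth towards its own -x; origin on the underside of its floor, z up. Walls 44 mm high at the back (x = +52 mm), 24 mm at the front. A black grip bar 16 mm wide (y), 14 mm thick runs along x above it from -34 to +54 mm, its middle 86 mm above the underside: grip it right over the origin. All the lumps start on its floor.
- scoop_lip (a point): Middle of the scoop's pouring edge, 70 mm from its origin along its -x, 6 mm above its underside. The last 24 mm of the 2.5 mm thick floor rise by 0.2 rad to this edge. Polished: lumps start to slide out at about 30 degrees mouth-down; 50 degrees empties it.
- cap_disc: Round glass disc, 62 mm across, 12 mm thick, loose, about 0.085 kg, lying flat; origin at the centre of its underside. It fits the rebate in the casting mould's mouth and stands 6 mm proud there.
- tile_oblong_1: Oblong fused glass tile, 87 mm (its x) by 52 mm (its y), 6 mm thick at its edges, loose, lying flat; origin at the centre of its underside. May be absent.
- tile_oblong_2: Oblong fused glass tile, 91 mm (its x) by 54 mm (its y), 6 mm thick at its edges, loose, lying flat; origin at the centre of its underside. May be absent.
- tile_square: Square fused glass tile, 52 x 52 mm, 6 mm thick at its edges, loose, lying flat; origin at the centre of its underside. May be absent.
- masking_tape: Bystander: roll of masking tape, 98 mm across, 25 mm high, lying on the worktop; leave it alone.
- frit_jar_1: Bystander: small screw-top jar with a black lid, 37 mm across, 48 mm high; leave it alone.
- lump_1: Broken lump of clear green glass, about 17 x 15 x 14 mm, 12 g, loose; starts in the scoop; origin near its middle. May be absent.
- lump_2: Broken lump of clear green glass, about 17 x 15 x 14 mm, 12 g, loose; starts in the scoop; origin near its middle. May be absent.
- lump_3: Broken lump of clear green glass, about 17 x 15 x 14 mm, 12 g, loose; starts in the scoop; origin near its middle. May be absent.
- lump_4: Broken lump of clear green glass, about 17 x 15 x 14 mm, 12 g, loose; starts in the scoop; origin near its middle. May be absent.
- lump_5: Broken lump of clear green glass, about 17 x 15 x 14 mm, 12 g, loose; starts in the scoop; origin near its middle. May be absent.
- lump_6: Broken lump of clear green glass, about 17 x 15 x 14 mm, 12 g, loose; starts in the scoop; origin near its middle. May be absent.
- lump_7: Broken lump of clear green glass, about 17 x 15 x 14 mm, 12 g, loose; starts in the scoop; origin near its middle. May be absent.
- lump_8: Broken lump of clear green glass, about 17 x 15 x 14 mm, 12 g, loose; starts in the scoop; origin near its middle. May be absent.
There are look-alikes about, which are no part of the job. Of the things that look like the tile_square, take the one that is farthest to the robot's left at the start.

How it is judged:
On the way, in this order (a step that is already met when the one before it is completed fails the run):
1. the funnel stands in the mouth of the casting mould (horizontal distance between funnel and mould_ledge below 0.008 m and angle between funnel's own z axis and vertical below 0.1 rad and height (world z) of funnel below 0.066 m), for 0.2 s.
2. all the lumps lie in the mould's well, below the funnel, which still stands in the mouth (all of step 1 and horizontal distance between each of lump_1, lump_2, lump_3, lump_4, lump_5, lump_6, lump_7, lump_8 and casting_mould below 0.027 m and height (world z) of each of lump_1, lump_2, lump_3, lump_4, lump_5, lump_6, lump_7, lump_8 below 0.062 m), for 0.2 s.
3. the funnel is off the mould, standing upright on the worktop (height (world z) of funnel below 0.006 m and angle between funnel's own z axis and vertical below 0.1 rad), for 0.2 s.
At the end, for the whole second after the job is handed in: All lumps in the casting mould's well; cap disc flat in the rebate (5 mm, 0.06 rad); each tile present flat on the floor of a cavity of its own outline (6 mm, 0.06 rad); funnel and scoop upright on the worktop; all at rest (all of step 3 and horizontal distance between each of lump_1, lump_2, lump_3, lump_4, lump_5, lump_6, lump_7, lump_8 and casting_mould below 0.027 m and height (world z) of each of lump_1, lump_2, lump_3, lump_4, lump_5, lump_6, lump_7, lump_8 below 0.062 m and horizontal distance between cap_disc and mould_ledge below 0.005 m and z of cap_disc in the frame of mould_ledge below 0.003 m and angle between each of cap_disc, tile_square's own z axis and vertical below 0.06 rad and ((horizontal distance between tile_oblong_1 and cavity_oblong_1 below 0.006 m and z of tile_oblong_1 in the frame of cavity_oblong_1 below 0.0025 m and angle between tile_oblong_1's own z axis and vertical below 0.06 rad) or (horizontal distance between tile_oblong_1 and cavity_oblong_2 below 0.006 m and z of tile_oblong_1 in the frame of cavity_oblong_2 below 0.0025 m and angle between tile_oblong_1's own z axis and vertical below 0.06 rad)) and ((horizontal distance between tile_oblong_2 and cavity_oblong_1 below 0.006 m and z of tile_oblong_2 in the frame of cavity_oblong_1 below 0.0025 m and angle between tile_oblong_2's own z axis and vertical below 0.06 rad) or (horizontal distance between tile_oblong_2 and cavity_oblong_2 below 0.006 m and z of tile_oblong_2 in the frame of cavity_oblong_2 below 0.0025 m and angle between tile_oblong_2's own z axis and vertical below 0.06 rad)) and horizontal distance between tile_square and cavity_square below 0.006 m and z of tile_square in the frame of cavity_square below 0.0025 m and height (world z) of scoop below 0.006 m and angle between scoop's own z axis and vertical below 0.1 rad and linear speed of each of funnel, scoop, cap_disc, tile_oblong_1, tile_oblong_2, tile_square below 0.02 m/s); the robot touches nothing.
It fails at once if the roll of tape or the jar is shoved away (distance of any of masking_tape, frit_jar_1 from where it was at the start of the episode above 0.03 m).
Of tile_oblong_1, tile_oblong_2, tile_square only 2 to 3 are there at a start; the rules pass over those that are not, and their reading is None.
Of lump_1, lump_2, lump_3, lump_4, lump_5, lump_6, lump_7, lump_8 only 5 to 8 are there at a start; the rules pass over those that are not, and their reading is None.
At some moment in a run one of tile_oblong_1, tile_oblong_2, tile_square may be knocked a few centimetres aside while the robot is not near it.
It also fails if it takes over 208 s, if anything falls off the work surface, if the arm or the gripper's body presses on something with over 40 N, if the wrist force passes 120 N, or if a joint passes its speed limit or range.

## Working session

There is one attempt and no reset: what is moved stays moved. The work goes in short steps, Python scripts to look and compute and a shell command to move; the robot and the scene stay as the last step left them, time stands still between calls to the robot, and variables do not carry over. Pictures are saved under pics/ and viewed, at most 14 in all, crops included, and the job is handed in when it is done.

```bash
ls; mkdir -p pics
cat > h.py <<'E'
import numpy as np, cv2
from scipy.spatial.transform import Rotation as R
from plant import manip
def ray(f,px):
    px=np.atleast_2d(np.asarray(px,float))
    u=(px[:,0]-f['cx'])/f['fx']; v=(px[:,1]-f['cy'])/f['fy']
    if f.get('name')=='wrist':
        r=np.hypot(u,v)+1e-12; d=np.c_[np.sin(r)*u/r,np.sin(r)*v/r,np.cos(r)]
    else: d=np.c_[u,v,np.ones(len(u))]
    d=d*[1,-1,-1]
    return R.from_quat(f['attitude']).apply(d) if np.size(f['attitude'])==4 else d@np.array(f['attitude']).T
def onplane(f,px,z):
    d=ray(f,px); e=np.array(f['eye']); return e+d*((z-e[2])/d[:,2])[:,None]
def grab(n,save=None):
    f=manip.grab_frame(n); f['name']=n if True else 0
    if save: cv2.imwrite('pics/'+save,f['image'][:,:,::-1])
    return f
E
python3 - <<'E'
from h import *
for n in ['top','scene','wrist']:
    f=manip.grab_frame(n); print(n,{k:v for k,v in f.items() if k!='image'})
    cv2.imwrite(f'pics/{n}0.png',f['image'][:,:,::-1])
    f['name']=n
    if n=='wrist':continue
    for t in ['casting_mould','slump_mould','funnel','funnel_handle','scoop','cap_disc','tile_oblong_1','tile_square','masking_tape','frit_jar_1','lump_1']:
        for d in manip.cut_out(t,f): print(n,t,round(d['score'],2),np.round(d['location']),d['region'].sum(),np.round(onplane(f,d['location'],0.0)[0],3))
print(manip.get_state())
E
```

```text
pics
top {'fx': 479.5531736151047, 'fy': 479.5531736151047, 'cx': 317.3222945326978, 'cy': 237.73256884831125, 'eye': array([0.52603151, 0.07780439, 1.16123114]), 'attitude': array([ 0.02442609, -0.02588548, -0.70629599,  0.70702141]), 'shot': 1}
top casting_mould 0.67 [308. 299.] 1372 [0.46  0.098 0.   ]
top casting_mould 0.21 [186. 250.] 1857 [0.578 0.394 0.   ]
top slump_mould 0.88 [411. 308.] 4668 [ 0.439 -0.149  0.   ]
top funnel 0.91 [263. 240.] 2494 [0.603 0.206 0.   ]
top funnel 0.52 [306. 299.] 1383 [0.461 0.104 0.   ]
top funnel_handle 0.78 [268. 240.] 2531 [0.604 0.196 0.   ]
top scoop 0.91 [186. 253.] 1890 [0.572 0.394 0.   ]
top cap_disc 0.69 [240. 328.] 522 [0.392 0.26  0.   ]
top cap_disc 0.27 [446. 158.] 662 [ 0.806 -0.239  0.   ]
top tile_oblong_1 0.87 [455. 237.] 731 [ 0.61  -0.259  0.   ]
top tile_square 0.77 [363. 235.] 404 [ 0.615 -0.035  0.   ]
top tile_square 0.59 [404. 227.] 431 [ 0.635 -0.137  0.   ]
top masking_tape 0.82 [440. 157.] 706 [ 0.809 -0.225  0.   ]
top frit_jar_1 0.55 [377. 170.] 230 [ 0.775 -0.07   0.   ]
top frit_jar_1 0.51 [306. 303.] 1368 [0.4
[... 1592 characters left out ...]
os': array([ 9.16208181e-01,  2.58613451e-01,  1.53503015e+00, -1.61377600e-05,
        1.34802307e+00, -2.02815177e-01]), 'joint_velocities': array([-1.45443861e-03, -1.15370353e-04,  2.28892637e-03,  5.08490774e-04,
       -4.43639176e-04, -8.29372114e-05]), 'tau': array([-8.40065672e-05, -4.45944250e+01, -2.90885961e+01, -5.28627254e-06,
        8.63012319e-04,  4.76825960e-06]), 'ee_pos': array([0.24008864, 0.49481036, 0.24529037]), 'ee_rot': array([ 2.23968676e-01,  9.74596342e-01, -3.69294068e-05, -8.22619617e-06]), 'wrist_force': array([0.14387263, 0.46892167, 0.82860286]), 'wrist_torque': array([-0.04226762,  0.00847742, -0.00440257]), 'grasp_force': 0.0, 'width': 0.9986447046059744}
```

```bash
ls pics; python3 -m handwheel --help 2>&1 | head -20
```

```text
scene0.png
top0.png
wrist0.png
invalid input: not JSON, or not a number
```

View pics/top0.png

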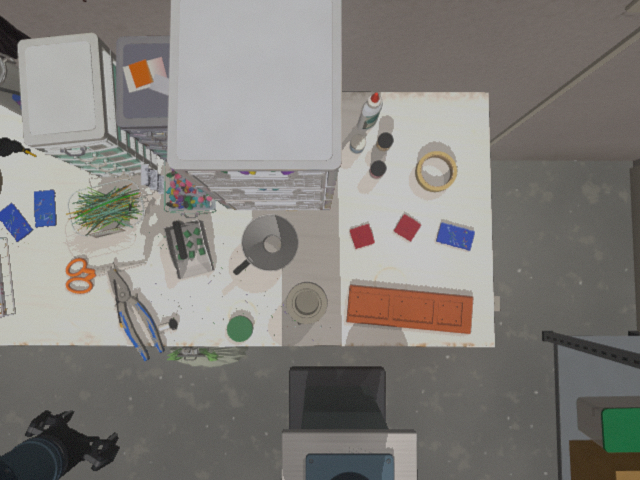

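View pics/scene0.png

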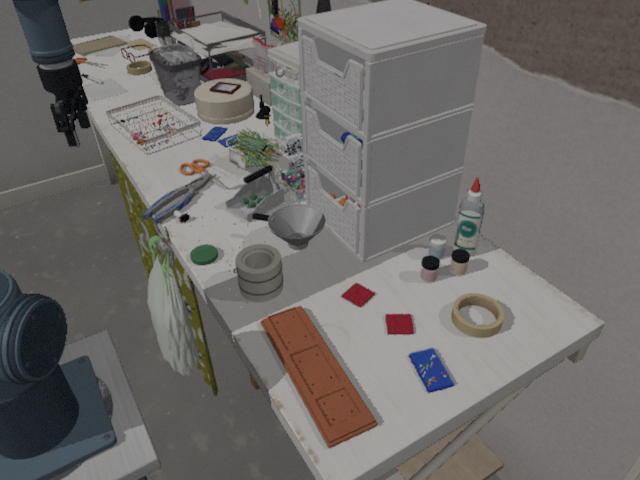

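The top view shows the mould at (307,301), the funnel at (270,243) with its handle towards (240,268), the scoop at (188,250), the disc at (240,328), the slump plate at (410,308), the tape at (437,172) and two jars at (378,168) and (385,141).

There are two candidates for the square tile, the red squares at (361,235) and (407,227). The one at (361,235) is farther left (larger y), so it fits the description. The only oblong tile behind the mould is the blue one at (455,235). The blue pieces at (45,207) and (15,222) are far off, in the clutter and out of reach.

Next I'll fit the poses by matching silhouettes in both views and make one confirming crop.

```bash
cat >> h.py <<'E'
from scipy.optimize import minimize
def proj(f,P):
    q=(R.from_quat(f['attitude']).inv()).apply(np.asarray(P)-f['eye'])*[1,-1,-1]
    if f['name']=='wrist':
        t=np.arctan2(np.hypot(q[:,0],q[:,1]),q[:,2]); s=t/(np.hypot(q[:,0],q[:,1])+1e-12)
        return np.c_[f['cx']+f['fx']*q[:,0]*s,f['cy']+f['fy']*q[:,1]*s]
    return np.c_[f['cx']+f['fx']*q[:,0]/q[:,2],f['cy']+f['fy']*q[:,1]/q[:,2]]
a=np.linspace(0,2*np.pi,48,endpoint=False)
circ=lambda r,z:np.c_[r*np.cos(a),r*np.sin(a),0*a+z]
def box(x0,x1,y0,y1,z0,z1): return np.array([[x,y,z] for x in (x0,x1) for y in (y0,y1) for z in (z0,z1)],float)
SH=dict(casting_mould=[np.r_[circ(.046,0),circ(.046,.08)]],
 slump_mould=[box(-.045,.045,-.149,.149,0,.014)],
 funnel=[np.r_[circ(.0235,0),circ(.0235,.02)],np.r_[circ(.0235,.015),circ(.066,.068)],box(-.108,-.062,-.007,.007,.054,.066)],
 scoop=[np.r_[box(-.046,.052,-.042,.042,0,.002),box(.050,.052,-.042,.042,0,.044),box(-.07,-.068,-.042,.042,.006,.024)],box(-.034,.054,-.008,.008,.079,.093)],
 cap_disc=[np.r_[circ(.031,0),circ(.031,.012)]],
 tile_oblong_1=[box(-.0435,.0435,-.026,.026,0,.006)],tile_oblong_2=[box(-.0455,.0455,-.027,.027,0,.006)],
 tile_square=[box(-.026,.026,-.026,.026,0,.006)])
def mask(f,parts,p,z=0.,S=4):
    c,s=np.cos(p[2]),np.sin(p[2]); M=np.zeros((480,640),np.uint8)
    for P in parts:
        W=P@np.array([[c,s,0],[-s,c,0],[0,0,1]])+[p[0],p[1],z]
        h=cv2.convexHull(proj(f,W).astype(np.float32))
        cv2.fillConvexPoly(M,np.round(h*16).astype(np.int32),255,cv2.LINE_AA,4)
    return cv2.GaussianBlur(M.astype(np.float32)/255,(0,0),1.5)
def fit(name,views,p0,z=0.,yaws=None):
    # views: list of (frame, region)
    T=[cv2.GaussianBlur(r.astype(np.float32),(0,0),1.5) for _,r in views]
    cost=lambda p:sum(((mask(f,SH[name],p,z)-t)**2).sum()/t.sum() for (f,_),t in zip(views,T))
    best=None
    for y in (yaws if yaws is not None else [p0[2]]):
        q=np.array([p0[0],p0[1],y]); 
        r=minimize(cost,q,method='Nelder-Mead',options=dict(initial_simplex=[q,q+[.02,0,0],q+[0,.02,0],q+[0,0,.3]],xatol=2e-4,fatol=1e-4,maxiter=150))
        if best is None or r.fun<best.fun: best=r
    return best.x,best.fun
E
cat > m.py <<'E'
from h import *
ft=grab('top'); fs=grab('scene')
seed=dict(casting_mould=(.46,.1,[0]),slump_mould=(.44,-.149,[0]),funnel=(.6,.195,np.arange(0,6.2,.8)),scoop=(.57,.385,np.arange(0,6.2,.8)),cap_disc=(.39,.26,[0]),tile_oblong_1=(.61,-.259,[0,1.57,.8]),tile_square=(.615,-.035,[0,.4,.8]))
for n,(x,y,ys) in seed.items():
    V=[]
    for f in (ft,fs):
        c=[(np.linalg.norm(onplane(f,d['location'],.02)[0][:2]-[x,y]),d) for d in manip.cut_out(n,f)]
        c=[d for k,d in c if k<.07]
        if c:V.append((f,c[0]['region']))
    for v in [[v] for v in V]+[V]:
        p,c=fit(n,v,(x,y,0),0,ys); print(n,[k[0]['name'] for k in v],np.round(p,4),round(c,3))
im=ft['image'][140:340,150:490,::-1]
cv2.imwrite('pics/crop1.png',cv2.resize(im,None,fx=2.3,fy=2.3,interpolation=cv2.INTER_CUBIC))
E
python3 m.py
```

```text
casting_mould ['top'] [0.458  0.1    0.2583] 0.004
casting_mould ['scene'] [0.4558 0.0971 0.3659] 0.01
casting_mould ['top', 'scene'] [0.4569 0.0993 0.1452] 0.02
slump_mould ['top'] [ 0.4392 -0.1449 -0.0962] 0.011
slump_mould ['scene'] [ 0.4371 -0.1468 -0.0938] 0.018
slump_mould ['top', 'scene'] [ 0.438  -0.1455 -0.0949] 0.033
funnel ['top'] [0.5948 0.1842 5.4335] 0.096
funnel ['scene'] [0.5912 0.1798 5.4023] 0.023
funnel ['top', 'scene'] [0.5935 0.1831 5.4176] 0.134
scoop ['top'] [0.5898 0.3837 0.2466] 0.094
scoop ['scene'] [0.5864 0.3772 0.1764] 0.093
scoop ['top', 'scene'] [0.5895 0.382  6.5084] 0.205
cap_disc ['top'] [0.3927 0.2605 0.1505] 0.023
cap_disc ['scene'] [0.391  0.2573 0.142 ] 0.045
cap_disc ['top', 'scene'] [0.3921 0.259  0.2106] 0.082
tile_oblong_1 ['top'] [ 0.6147 -0.2579  1.3213] 0.062
tile_oblong_1 ['scene'] [ 0.6134 -0.2592  1.3042] 0.024
tile_oblong_1 ['top', 'scene'] [ 0.614  -0.2588  1.3025] 0.09
tile_square ['top'] [ 0.6138 -0.0333  0.3465] 0.147
tile_square ['top'] [ 0.6138 -0.0333  0.3465] 0.147
```

View crop.

View pics/crop1.png

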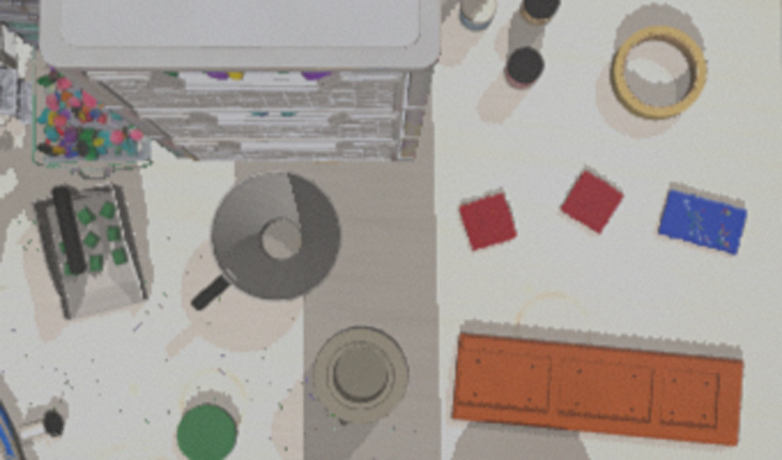

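The crop confirms it: the square tile is the left red square at crop (488,220), and the oblong is the blue one at (702,218). The scoop's mouth faces the robot and holds about 7 lumps, and the funnel's handle points to (210,292). I'll start with the funnel handle.

```bash
python3 -m handwheel '[{"delta_pos":[0.297,-0.245,0],"angular":[0,0,-0.0132]},{"delta_pos":[0.297,-0.245,0],"angular":[0,0,-0.0132]},{"delta_pos":[0.297,-0.245,0],"angular":[0,0,-0.0132]},{"delta_pos":[0.297,-0.245,0],"angular":[0,0,-0.0132]},{"delta_pos":[0.297,-0.245,0],"angular":[0,0,-0.0132]},{"delta_pos":[0.297,-0.245,0],"angular":[0,0,-0.0132]},{"delta_pos":[0.297,-0.245,0],"angular":[0,0,-0.0132]},{"delta_pos":[0.297,-0.245,0],"angular":[0,0,-0.0132]},{"delta_pos":[0.297,-0.245,0],"angular":[0,0,-0.0132]},{"delta_pos":[0.297,-0.245,0],"angular":[0,0,-0.0132]},{"delta_pos":[0,0,-0.5],"angular":[0,0,0]},{"delta_pos":[0,0,0],"angular":[0,0,0]},{"delta_pos":[0,0,0],"angular":[0,0,0]}]' 1 100
python3 - <<'E'
from h import *
s=manip.get_state(); print(s['ee_pos'],s['ee_rot'],manip.tcp_to_tips)
f=grab('wrist','w1.png')
for n in ['funnel','funnel_handle']:
    for d in manip.cut_out(n,f): print(n,d['score'],d['location'],onplane(f,d['location'],.06))
p=[.5935,.1831,5.4176]
c,sn=np.cos(p[2]),np.sin(p[2])
print(proj(f,[[p[0]-.088*c,p[1]-.088*sn,.066],[p[0],p[1],.068],[p[0]-.108*c,p[1]-.108*sn,.066],[.4575,.0990,.08]]))
E
```

```text
time: 3.68
ee_pos: [0.5373, 0.2502, 0.1964]
ee_rot: [0.42, 0.908, 0.0, 0.0]
wrist_force: [0.0, 0.7, 0.0]
width: 0.999
grasp_force: 0.0
[0.53730638 0.25024572 0.19643071] [4.19585403e-01 9.07715802e-01 2.40193933e-04 2.34529848e-04] 0.014
funnel 0.85 [317.0, 330.0] [[0.59228551 0.18531117 0.06      ]]
funnel_handle 0.71 [318.3, 326.4] [[0.5908111  0.18870634 0.06      ]]
[[316.29377874 233.76492077]
 [316.39206387 337.64460235]
 [316.27093634 207.04834862]
 [126.52209852 313.00047643]]
```

View pics/w1.png

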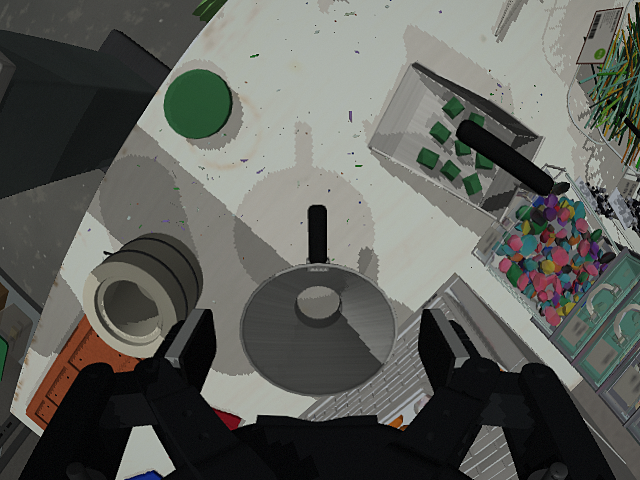

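The wrist view shows the handle at (317,205–262), matching the prediction (316,234). Down and grip, then lift 20 mm.

```bash
python3 -m handwheel '[{"delta_pos":[0,0,-0.4],"angular":[0,0,0]},{"delta_pos":[0,0,-0.4],"angular":[0,0,0]},{"delta_pos":[0,0,-0.4],"angular":[0,0,0]},{"delta_pos":[0,0,-0.2],"angular":[0,0,0]},{"delta_pos":[0,0,0],"angular":[0,0,0]},{"delta_pos":[0,0,0],"angular":[0,0,0]}]' 1 100
python3 -m handwheel '[{"delta_pos":[0,0,0],"angular":[0,0,0]},{"delta_pos":[0,0,0],"angular":[0,0,0]},{"delta_pos":[0,0,0],"angular":[0,0,0]},{"delta_pos":[0,0,0],"angular":[0,0,0]},{"delta_pos":[0,0,0],"angular":[0,0,0]},{"delta_pos":[0,0,0],"angular":[0,0,0]}]' 0 100
python3 -m handwheel '[{"delta_pos":[0,0,0.2],"angular":[0,0,0]},{"delta_pos":[0,0,0.4],"angular":[0,0,0]},{"delta_pos":[0,0,0.4],"angular":[0,0,0]},{"delta_pos":[0,0,0],"angular":[0,0,0]}]'
python3 - <<'E'
from h import *
f=grab('wrist','w2.png');s=grab('scene')
d=manip.cut_out('funnel',f)[0];d2=manip.cut_out('funnel',s)[0]; st=manip.get_state();print(st['ee_pos'],st['ee_rot'])
for z in (.09,.1,.11):print(z,fit('funnel',[(s,d2['region'])],(.59,.18,5.41),z))
E
```

```text
time: 4.58
ee_pos: [0.5383, 0.2504, 0.057]
ee_rot: [0.42, 0.908, 0.001, 0.001]
wrist_force: [0.8, 0.6, -0.4]
width: 0.997
grasp_force: 0.0
time: 5.32
ee_pos: [0.537, 0.2498, 0.0553]
ee_rot: [0.42, 0.908, -0.0, -0.0]
wrist_force: [-1.0, -0.6, 2.2]
width: 0.143
grasp_force: 97.4
time: 5.82
ee_pos: [0.5392, 0.2505, 0.1587]
ee_rot: [0.42, 0.908, 0.002, 0.003]
wrist_force: [0.1, -0.3, -1.2]
width: 0.141
grasp_force: 97.6
[0.53595044 0.24955075 0.15360346] [ 0.41983664  0.90759821 -0.00100557 -0.00129328]
0.09 (array([0.59834439, 0.19282827, 5.30959783]), np.float64(0.04703012853860855))
0.1 (array([0.5914501 , 0.1794707 , 5.28449426]), np.float64(0.05762894079089165))
0.11 (array([0.58417837, 0.1652146 , 5.25398638]), np.float64(0.07169785350561142))
```

View pics/w2.png

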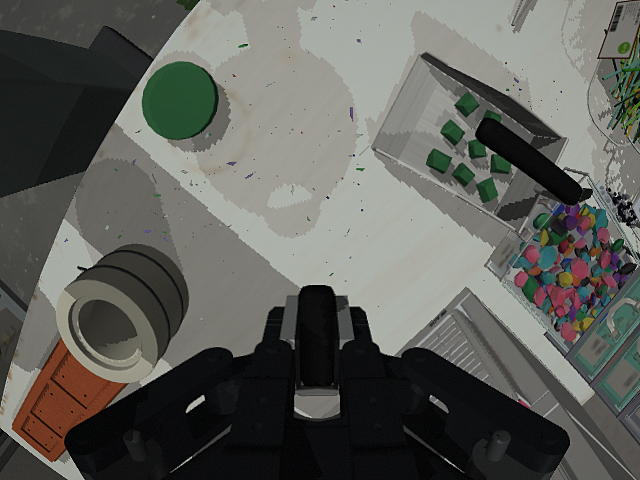

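The funnel is gripped (handle at (317,285–385), rim level) and 8 lumps show in the scoop. Now I'll carry it over the mould.

```bash
python3 -m handwheel '[{"delta_pos":[0,0,0.2],"angular":[0,0,0]},{"delta_pos":[-0.228,-0.14,0],"angular":[0,0,0]},{"delta_pos":[-0.228,-0.14,0],"angular":[0,0,0]},{"delta_pos":[-0.228,-0.14,0],"angular":[0,0,0]},{"delta_pos":[-0.228,-0.14,0],"angular":[0,0,0]},{"delta_pos":[-0.228,-0.14,0],"angular":[0,0,0]},{"delta_pos":[-0.226,-0.138,0],"angular":[0,0,0]},{"delta_pos":[0,0,0],"angular":[0,0,0]},{"delta_pos":[0,0,0],"angular":[0,0,0]},{"delta_pos":[0,0,0],"angular":[0,0,0]}]'
python3 - <<'E'
from h import *
s=grab('scene'); t=grab('top')
cv2.imwrite('pics/c2.png',np.hstack([cv2.resize(s['image'][150:330,170:370,::-1],None,fx=2,fy=2),cv2.resize(t['image'][220:400,210:410,::-1],None,fx=2,fy=2)]))
E
```

```text
time: 7.28
ee_pos: [0.4012, 0.1663, 0.1751]
ee_rot: [0.42, 0.908, 0.0, -0.0]
wrist_force: [0.5, 0.1, -2.0]
width: 0.142
grasp_force: 97.7
```

View pics/c2.png

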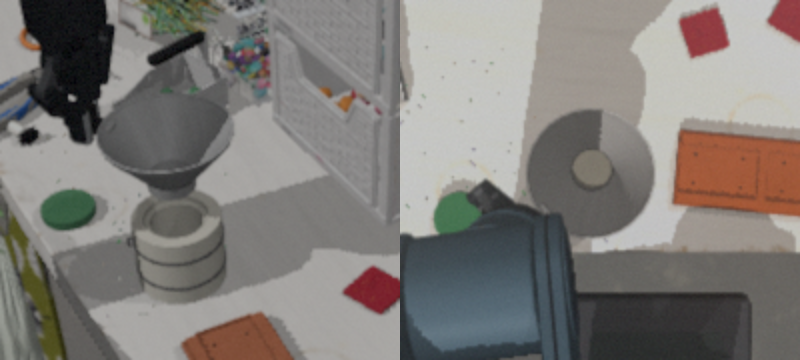

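The funnel hangs level over the mould: scene crop rim at (165,135), spout above the mouth. I'll fit its offset numerically.

```bash
cat > ff.py <<'E'
from h import *
import sys
z=float(sys.argv[1])
s=grab('scene'); t=grab('top')
SH['funnel']=SH['funnel'][:2]
for f in (s,t):
    for d in manip.cut_out('funnel',f)[:2]: print(f['name'],d['score'],d['location'],d['region'].sum(),fit('funnel',[(f,d['region'])],(.457,.099,5.41),z))
E
python3 ff.py .12
```

```text
scene 0.91 [248.8, 217.3] 2628 (array([0.45403065, 0.09517112, 5.58800858]), np.float64(0.012900288216769695))
scene 0.7 [315.8, 377.4] 7088 (array([  1.30366667,   1.779     , -26.99      ]), np.float64(0.9547197222709656))
top 0.95 [305.4, 314.9] 2975 (array([0.45746157, 0.09950628, 5.5391968 ]), np.float64(0.1090802475810051))
```

```bash
python3 -m handwheel '[{"delta_pos":[0.01,0.01,-0.2],"angular":[0,0,0]},{"delta_pos":[0,0,-0.2],"angular":[0,0,0]},{"delta_pos":[0,0,-0.16],"angular":[0,0,0]},{"delta_pos":[0,0,-0.03],"angular":[0,0,0]},{"delta_pos":[0,0,-0.03],"angular":[0,0,0]},{"delta_pos":[0,0,0],"angular":[0,0,0]},{"delta_pos":[0,0,0],"angular":[0,0,0]}]'
python3 ff.py .057
```

```text
time: 8.45
ee_pos: [0.4017, 0.1669, 0.1138]
ee_rot: [0.42, 0.908, 0.0, 0.0]
wrist_force: [-1.8, -2.0, 0.7]
width: 0.146
grasp_force: 98.1
scene 0.69 [252.9, 241.8] 2415 (array([0.45617964, 0.10029881, 5.59456745]), np.float64(0.0369417667388916))
top 0.8 [305.3, 312.1] 2619 (array([0.458133  , 0.10011994, 5.59798053]), np.float64(0.10834504663944244))
```

The funnel is seated. I'll release it, rise, and go over the scoop.

```bash
python3 -m handwheel '[{"delta_pos":[0,0,0],"angular":[0,0,0]},{"delta_pos":[0,0,0],"angular":[0,0,0]},{"delta_pos":[0,0,0],"angular":[0,0,0]},{"delta_pos":[0,0,0],"angular":[0,0,0]}]' 1
python3 -m handwheel '[{"delta_pos":[0,0,0.3],"angular":[0,0,0]},{"delta_pos":[0,0,0.4],"angular":[0,0,0]},{"delta_pos":[0,0,0.4],"angular":[0,0,0]},{"delta_pos":[0.19,0.215,0],"angular":[0,0,0.0347]},{"delta_pos":[0.19,0.215,0],"angular":[0,0,0.0347]},{"delta_pos":[0.19,0.215,0],"angular":[0,0,0.0347]},{"delta_pos":[0.19,0.215,0],"angular":[0,0,0.0347]},{"delta_pos":[0.19,0.215,0],"angular":[0,0,0.0347]},{"delta_pos":[0.19,0.215,0],"angular":[0,0,0.0347]},{"delta_pos":[0.19,0.215,0],"angular":[0,0,0.0347]},{"delta_pos":[0.19,0.215,0],"angular":[0,0,0.0347]},{"delta_pos":[0.19,0.215,0],"angular":[0,0,0.0347]},{"delta_pos":[0.16,0.215,0],"angular":[0,0,0.0347]},{"delta_pos":[0,0,0],"angular":[0,0,0]},{"delta_pos":[0,0,0],"angular":[0,0,0]}]'
python3 ff.py .057
python3 - <<'E'
from h import *
f=grab('wrist'); im=f['image'].copy()
P=np.array([[-.034,0,.093],[.054,0,.093],[0,0,.093],[.052,.042,.044],[.052,-.042,.044],[-.07,.042,.024],[-.07,-.042,.024]])
p=[.5895,.382,.225]; c,s=np.cos(p[2]),np.sin(p[2])
W=P@np.array([[c,s,0],[-s,c,0],[0,0,1]])+[p[0],p[1],0]
for q in proj(f,W): cv2.circle(im,tuple(int(v) for v in q),3,(255,0,255),-1)
cv2.imwrite('pics/w3.png',im[:,:,::-1]); print(manip.get_state()['ee_pos'])
for d in manip.cut_out('scoop',f)[:1]: print(d['score'],d['location'],fit('scoop',[(f,d['region'])],p,0,[.1,.225,.35]))
print(proj(f,W))
E
```

```text
time: 9.15
ee_pos: [0.4016, 0.1671, 0.1133]
ee_rot: [0.42, 0.908, 0.0, 0.0]
wrist_force: [-0.4, -0.2, -0.2]
width: 0.968
grasp_force: 0.0
time: 11.02
ee_pos: [0.588, 0.3816, 0.2228]
ee_rot: [-0.111, 0.994, -0.0, -0.001]
wrist_force: [-0.4, -0.0, -0.2]
width: 1.0
grasp_force: 0.0
scene 0.56 [251.0, 240.2] 2593 (array([0.45506025, 0.10070414, 5.49449775]), np.float64(0.05485764145851135))
scene 0.51 [429.9, 272.7] 382 (array([ 1.597,  2.419, -1.79 ]), np.float64(0.843161404132843))
top 0.73 [301.5, 309.3] 2824 (array([0.45628517, 0.10027872, 5.6340418 ]), np.float64(0.10917936265468597))
[0.58828862 0.38152742 0.22373141]
0.64 [315.4, 207.6] (array([0.58932738, 0.38192988, 0.24131212]), np.float64(0.09104357659816742))
[[317.67985949 191.20428213]
 [317.86339383 302.56517417]
 [317.76349055 236.93538295]
 [363.87667443 275.2396237 ]
 [271.48100229 275.47510867]
 [365.15977263 137.40352109]
 [269.55713144 137.60974399]]
```

View pics/w3.png

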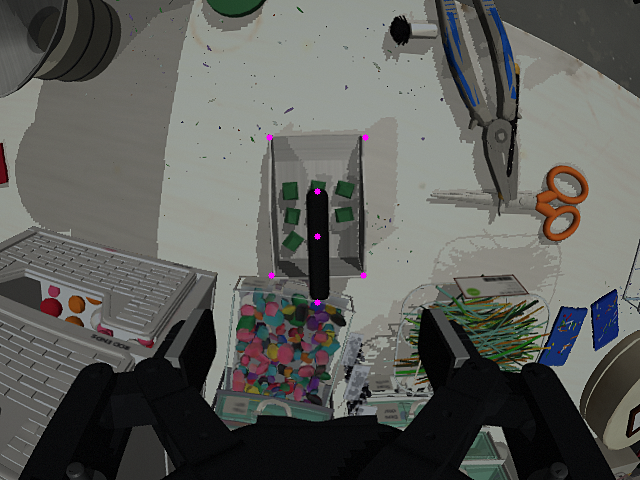

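The predicted points lie right on the scoop, with the grip bar centre at (318,237). I count 7–8 lumps. Gripping and lifting now.

```bash
python3 -m handwheel '[{"delta_pos":[0.01,0.005,-0.4],"angular":[0,0,0]},{"delta_pos":[0,0,-0.4],"angular":[0,0,0]},{"delta_pos":[0,0,-0.4],"angular":[0,0,0]},{"delta_pos":[0,0,-0.22],"angular":[0,0,0]},{"delta_pos":[0,0,0],"angular":[0,0,0]},{"delta_pos":[0,0,0],"angular":[0,0,0]}]' 1 100
python3 -m handwheel '[{"delta_pos":[0,0,0],"angular":[0,0,0]},{"delta_pos":[0,0,0],"angular":[0,0,0]},{"delta_pos":[0,0,0],"angular":[0,0,0]},{"delta_pos":[0,0,0],"angular":[0,0,0]},{"delta_pos":[0,0,0],"angular":[0,0,0]},{"delta_pos":[0,0,0],"angular":[0,0,0]}]' 0 100
python3 -m handwheel '[{"delta_pos":[0,0,0.1],"angular":[0,0,0]},{"delta_pos":[0,0,0.2],"angular":[0,0,0]},{"delta_pos":[0,0,0.3],"angular":[0,0,0]},{"delta_pos":[0,0,0.4],"angular":[0,0,0]},{"delta_pos":[0,0,0.4],"angular":[0,0,0]},{"delta_pos":[0,0,0.2],"angular":[0,0,0]},{"delta_pos":[0,0,0],"angular":[0,0,0]}]'
```

```text
time: 12.08
ee_pos: [0.5903, 0.3828, 0.0828]
ee_rot: [-0.111, 0.994, 0.0, 0.001]
wrist_force: [0.4, -0.9, -0.3]
width: 1.004
grasp_force: 0.0
time: 12.82
ee_pos: [0.5898, 0.3827, 0.0819]
ee_rot: [-0.112, 0.994, 0.0, 0.0]
wrist_force: [-0.6, -0.3, 4.2]
width: 0.167
grasp_force: 98.3
time: 13.7
ee_pos: [0.5901, 0.3828, 0.2433]
ee_rot: [-0.112, 0.994, 0.001, 0.002]
wrist_force: [0.1, -0.4, -2.5]
width: 0.168
grasp_force: 97.6
```

Scoop lifted. I'll compute the pour table (lip-centred tilt) while carrying it to a point beside the funnel.

```bash
python3 -m handwheel '[{"delta_pos":[-0.15,-0.05,0],"angular":[0,0,0]},{"delta_pos":[-0.2,-0.15,0],"angular":[0,0,0]},{"delta_pos":[-0.15,-0.24,0],"angular":[0,0,0]},{"delta_pos":[0,-0.24,0],"angular":[0,0,0]},{"delta_pos":[0,-0.24,0],"angular":[0,0,0]},{"delta_pos":[0,-0.24,0],"angular":[0,0,0]},{"delta_pos":[0,-0.24,0],"angular":[0,0,0]},{"delta_pos":[0,-0.24,0],"angular":[0,0,0]},{"delta_pos":[0,-0.24,0],"angular":[0,0,0]},{"delta_pos":[0,-0.24,0],"angular":[0,0,0]},{"delta_pos":[0,-0.24,0],"angular":[0,0,0]},{"delta_pos":[0,-0.18,0],"angular":[0,0,0]},{"delta_pos":[0,-0.1,-0.12],"angular":[0,0,0]},{"delta_pos":[0,0,-0.12],"angular":[0,0,0]},{"delta_pos":[0,0,0],"angular":[0,0,0]}]'
python3 - <<'E'
from h import *
m=np.array([-.975,-.223,0]);z=np.array([0,0,1]);prev=None
for t in np.arange(0,66,5):
    T=np.deg2rad(t); v=m*(-.07*np.cos(T)+.075*np.sin(T))+z*(.07*np.sin(T)+.075*np.cos(T))
    if prev is not None: print(t,np.round((v-prev)*10,3))
    prev=v
s=manip.get_state();print(s['ee_pos'],s['qpos']);grab('scene','s4.png')
E
```

```text
time: 15.58
ee_pos: [0.5384, 0.119, 0.2154]
ee_rot: [-0.112, 0.994, 0.0, -0.002]
wrist_force: [-0.1, 0.1, -2.9]
width: 0.164
grasp_force: 97.7
5 [-0.066 -0.015  0.058]
10 [-0.071 -0.016  0.052]
15 [-0.075 -0.017  0.045]
20 [-0.079 -0.018  0.039]
25 [-0.082 -0.019  0.031]
30 [-0.084 -0.019  0.024]
35 [-0.086 -0.02   0.016]
40 [-0.087 -0.02   0.009]
45 [-0.087 -0.02   0.001]
50 [-0.087 -0.02  -0.007]
55 [-0.086 -0.02  -0.015]
60 [-0.084 -0.019 -0.022]
65 [-0.082 -0.019 -0.03 ]
[0.53840064 0.11901639 0.21539068] [ 1.49334189e-02  2.84946191e-01  1.57454473e+00  5.00056609e-04
  1.28574898e+00 -1.77986894e+00]
```

View pics/s4.png

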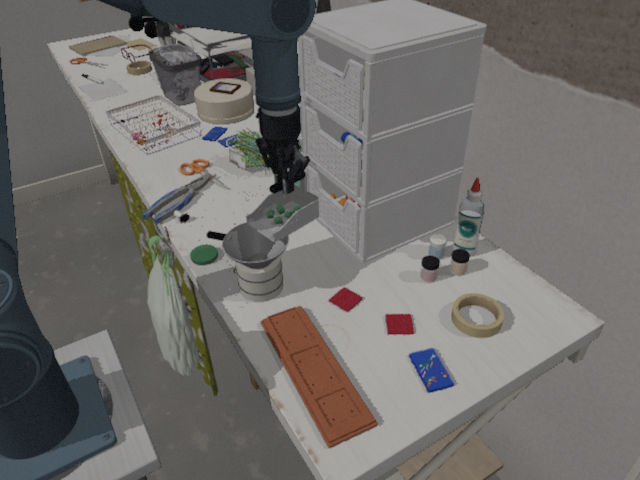

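The scoop is level beside the funnel with the lumps in it, and its lip is over the rim at (262,222). The left red tile has been nudged to (347,299), so I'll remeasure it later. Now I'll tilt to 25° and watch the joints.

```bash
python3 -m handwheel '[{"delta_pos":[-0.066,-0.015,0.058],"angular":[0.0062,-0.0271,0]},{"delta_pos":[-0.071,-0.016,0.052],"angular":[0.0062,-0.0271,0]},{"delta_pos":[-0.075,-0.017,0.045],"angular":[0.0062,-0.0271,0]},{"delta_pos":[-0.079,-0.018,0.039],"angular":[0.0062,-0.0271,0]},{"delta_pos":[-0.082,-0.019,0.031],"angular":[0.0062,-0.0271,0]},{"delta_pos":[0,0,0],"angular":[0,0,0]},{"delta_pos":[0,0,0],"angular":[0,0,0]}]'
python3 - <<'E'
from h import *
s=manip.get_state();print(s['qpos']);print(R.from_quat(s['ee_rot']).as_matrix()[:,2])
E
```

```text
time: 16.5
ee_pos: [0.5029, 0.1103, 0.2406]
ee_rot: [-0.109, 0.97, 0.024, 0.215]
wrist_force: [0.8, 0.2, -1.8]
width: 0.168
grasp_force: 97.9
[-0.0908347  -0.04344507  1.97527353  0.18392983  0.80046436 -1.98670839]
[ 0.41249146  0.0942311  -0.90607466]
```

```bash
python3 -m handwheel '[{"delta_pos":[-0.084,-0.019,0.024],"angular":[0.0062,-0.0271,0]},{"delta_pos":[0,0,0],"angular":[0,0,0]},{"delta_pos":[0,0,0],"angular":[0,0,0]},{"delta_pos":[-0.086,-0.02,0.016],"angular":[0.0062,-0.0271,0]},{"delta_pos":[0,0,0],"angular":[0,0,0]},{"delta_pos":[0,0,0],"angular":[0,0,0]},{"delta_pos":[0,0,0],"angular":[0,0,0]},{"delta_pos":[-0.087,-0.02,0.009],"angular":[0.0062,-0.0271,0]},{"delta_pos":[0,0,0],"angular":[0,0,0]},{"delta_pos":[0,0,0],"angular":[0,0,0]},{"delta_pos":[0,0,0],"angular":[0,0,0]},{"delta_pos":[-0.087,-0.02,0.001],"angular":[0.0062,-0.0271,0]},{"delta_pos":[0,0,0],"angular":[0,0,0]},{"delta_pos":[0,0,0],"angular":[0,0,0]},{"delta_pos":[-0.087,-0.02,-0.007],"angular":[0.0062,-0.0271,0]},{"delta_pos":[0,0,0],"angular":[0,0,0]},{"delta_pos":[0,0,0],"angular":[0,0,0]},{"delta_pos":[0,0,0],"angular":[0,0,0]}]'
python3 - <<'E'
from h import *
s=manip.get_state();print(s['qpos']);print(R.from_quat(s['ee_rot']).as_matrix()[:,2])
a=grab('scene');b=grab('wrist')
cv2.imwrite('pics/p5.png',np.hstack([cv2.resize(a['image'][140:320,190:390,::-1],None,fx=2,fy=2),cv2.resize(b['image'][:,:,::-1],(480,360))[:,40:440]]))
E
```

```text
time: 18.75
ee_pos: [0.4609, 0.1009, 0.2447]
ee_rot: [-0.102, 0.903, 0.048, 0.414]
wrist_force: [0.7, 0.1, -2.6]
width: 0.169
grasp_force: 98.2
[-0.34403645 -0.29289203  2.39205117  1.03740615  0.49684295 -2.94493054]
[ 0.73814372  0.17152272 -0.65247514]
```

View pics/p5.png

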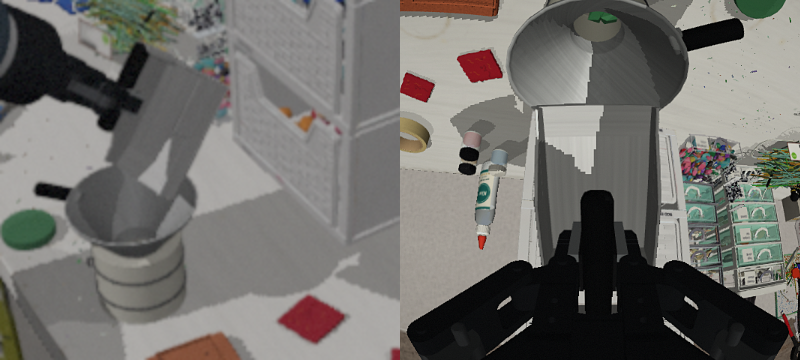

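The scoop is empty and the lumps show at the funnel's bottom (600,15 in the right half). Tilting back by the reverse path.

```bash
python3 -m handwheel '[{"delta_pos":[0.087,0.02,0.007],"angular":[-0.0062,0.0271,0]},{"delta_pos":[0.087,0.02,-0.001],"angular":[-0.0062,0.0271,0]},{"delta_pos":[0.087,0.02,-0.009],"angular":[-0.0062,0.0271,0]},{"delta_pos":[0.086,0.02,-0.016],"angular":[-0.0062,0.0271,0]},{"delta_pos":[0.084,0.019,-0.024],"angular":[-0.0062,0.0271,0]},{"delta_pos":[0.082,0.019,-0.031],"angular":[-0.0062,0.0271,0]},{"delta_pos":[0.079,0.018,-0.039],"angular":[-0.0062,0.0271,0]},{"delta_pos":[0.075,0.017,-0.045],"angular":[-0.0062,0.0271,0]},{"delta_pos":[0.071,0.016,-0.052],"angular":[-0.0062,0.0271,0]},{"delta_pos":[0.066,0.015,-0.058],"angular":[-0.0062,0.0271,0]},{"delta_pos":[0,0,0.24],"angular":[0,0,0]},{"delta_pos":[0,0,0],"angular":[0,0,0]},{"delta_pos":[0,0,0],"angular":[0,0,0]}]'
python3 - <<'E'
from h import *
s=manip.get_state();print(s['ee_pos'],s['qpos']);print(R.from_quat(s['ee_rot']).as_matrix()[:,1:])
t=grab('top');w=grab('wrist');
cv2.imwrite('pics/p6.png',np.hstack([cv2.resize(t['image'][230:350,240:360,::-1],(360,360),interpolation=cv2.INTER_CUBIC),cv2.resize(w['image'][:,:,::-1],(480,360))[:,40:440]]))
for d in manip.cut_out('lump_1',w): print(d['score'],d['location'])
E
```

```text
time: 20.48
ee_pos: [0.539, 0.1198, 0.2403]
ee_rot: [-0.111, 0.994, 0.002, -0.002]
wrist_force: [-0.4, -0.3, -2.8]
width: 0.165
grasp_force: 98.2
[0.53897002 0.11975118 0.24029487] [ 0.01397042  0.26779329  1.53513187  0.00425493  1.342908   -1.7810116 ]
[[-0.22135602 -0.00429596]
 [ 0.97518058  0.00408529]
 [ 0.00493492 -0.99998243]]
0.74 [326.3, 131.9]
0.73 [298.1, 120.4]
0.68 [332.5, 113.7]
0.55 [316.5, 107.9]
0.51 [312.6, 120.6]
0.5 [303.9, 128.9]
```

View pics/p6.png

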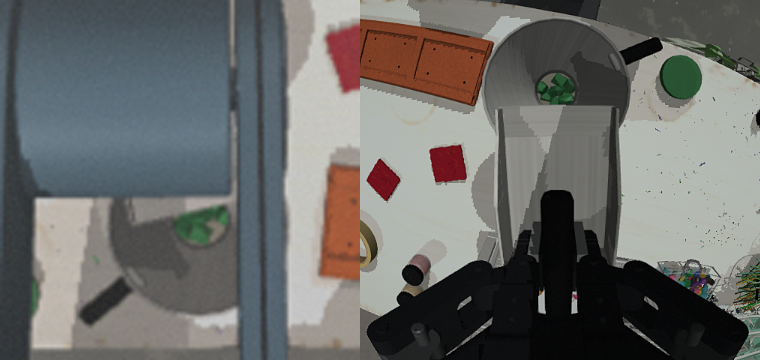

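The scoop is empty, the lumps are heaped in the well under the funnel, and no stray shows on the worktop. Returning the scoop to its place.

```bash
python3 -m handwheel '[{"delta_pos":[0,0.3,0],"angular":[0,0,0]},{"delta_pos":[0,0.45,0],"angular":[0,0,0]},{"delta_pos":[0,0.5,0],"angular":[0,0,0]},{"delta_pos":[0,0.5,0],"angular":[0,0,0]},{"delta_pos":[0.15,0.45,0],"angular":[0,0,0]},{"delta_pos":[0.2,0.3,-0.2],"angular":[0,0,0]},{"delta_pos":[0.15,0.13,-0.4],"angular":[0,0,0]},{"delta_pos":[0,0,-0.4],"angular":[0,0,0]},{"delta_pos":[0,0,-0.4],"angular":[0,0,0]},{"delta_pos":[0,0,-0.1],"angular":[0,0,0]},{"delta_pos":[0,0,-0.06],"angular":[0,0,0]},{"delta_pos":[0,0,-0.01],"angular":[0,0,0]},{"delta_pos":[0,0,0],"angular":[0,0,0]},{"delta_pos":[0,0,0],"angular":[0,0,0]}]'
```

```text
time: 22.38
ee_pos: [0.5897, 0.383, 0.0851]
ee_rot: [-0.112, 0.994, 0.003, -0.001]
wrist_force: [0.1, 0.1, -1.6]
width: 0.164
grasp_force: 98.1
```

```bash
python3 -m handwheel '[{"delta_pos":[0,0,-0.02],"angular":[0,0,0]},{"delta_pos":[0,0,-0.01],"angular":[0,0,0]},{"delta_pos":[0,0,0],"angular":[0,0,0]},{"delta_pos":[0,0,0],"angular":[0,0,0]}]'
python3 -m handwheel '[{"delta_pos":[0,0,0],"angular":[0,0,0]},{"delta_pos":[0,0,0],"angular":[0,0,0]},{"delta_pos":[0,0,0],"angular":[0,0,0]},{"delta_pos":[0,0,0],"angular":[0,0,0]},{"delta_pos":[0,0,0],"angular":[0,0,0]},{"delta_pos":[0,0,0.3],"angular":[0,0,0]},{"delta_pos":[0,0,0.5],"angular":[0,0,0]},{"delta_pos":[0,0,0.3],"angular":[0,0,0]},{"delta_pos":[-0.3,-0.35,0],"angular":[0,0,-0.05]},{"delta_pos":[-0.3,-0.35,0],"angular":[0,0,-0.05]},{"delta_pos":[-0.3,-0.35,0],"angular":[0,0,-0.05]},{"delta_pos":[-0.3,-0.35,0],"angular":[0,0,-0.05]},{"delta_pos":[-0.3,-0.35,0],"angular":[0,0,-0.05]},{"delta_pos":[-0.36,-0.4,0],"angular":[0,0,-0.05]},{"delta_pos":[0,0,0],"angular":[0,0,-0.047]},{"delta_pos":[0,0,0],"angular":[0,0,0]},{"delta_pos":[0,0,0],"angular":[0,0,0]},{"delta_pos":[0,0,0],"angular":[0,0,0]}]' 1
python3 ff.py .057
python3 - <<'E'
from h import *
s=manip.get_state();print(s['ee_pos'],s['qpos']); y=R.from_quat(s['ee_rot']).as_matrix()[:,1];print(np.rad2deg(np.arctan2(y[1],y[0])))
f=grab('wrist')
for n in ['funnel_handle','lump_1']:
  for d in manip.cut_out(n,f): print(n,d['score'],d['location'],d['region'].sum())
d=manip.cut_out('funnel',f)[0];print(fit('funnel',[(f,d['region'])],(.4565,.1,5.41),.057))
im=f['image'].copy()
for p in [(.4565,.1,5.4176)]:
  c,sn=np.cos(p[2]),np.sin(p[2]);
  for k in (.062,.088,.108): q=proj(f,[[p[0]-k*c,p[1]-k*sn,.123]])[0].astype(int); print(q); cv2.circle(im,tuple(int(v) for v in q),3,(255,0,255),-1)
cv2.imwrite('pics/w7.png',im[:,:,::-1])
E
```

```text
time: 22.88
ee_pos: [0.5893, 0.3832, 0.0819]
ee_rot: [-0.112, 0.994, 0.003, -0.001]
wrist_force: [-2.3, 0.2, 5.2]
width: 0.167
grasp_force: 99.0
time: 25.12
ee_pos: [0.4035, 0.1681, 0.1907]
ee_rot: [0.419, 0.908, 0.003, -0.0]
wrist_force: [0.0, 0.3, -0.7]
width: 0.998
grasp_force: 0.0
scene 0.66 [251.6, 241.7] 2563 (array([0.4554375 , 0.09958673, 5.52223606]), np.float64(0.06484930217266083))
top 0.72 [454.1, 235.9] 734 (array([ 1.32737037, -0.20322222,  5.23222222]), np.float64(0.8781986832618713))
[0.40323759 0.16793387 0.19058967] [ 0.13374465  0.09975127  1.87473287  0.00596372  1.16478441 -0.5738316 ]
40.40607234630531
funnel_handle 0.84 [311.6, 362.2] 19299
lump_1 0.65 [301.9, 333.4] 236
lump_1 0.5 [313.6, 325.6] 84
(array([0.45694881, 0.09959433, 5.40281323]), np.float64(0.2430974692106247))
[311 304]
[310 264]
[310 230]
```

View pics/w7.png

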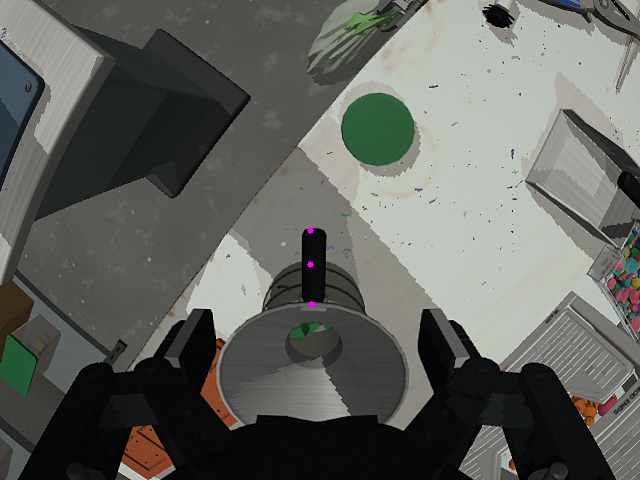

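The funnel is still seated, lumps visible inside at (310,330), handle at (313,230–300). Regrip it, lift, and carry it back to its first place.

```bash
python3 -m handwheel '[{"delta_pos":[-0.016,-0.009,-0.3],"angular":[0,0,0]},{"delta_pos":[0,0,-0.3],"angular":[0,0,0]},{"delta_pos":[0,0,-0.17],"angular":[0,0,0]},{"delta_pos":[0,0,0],"angular":[0,0,0]},{"delta_pos":[0,0,0],"angular":[0,0,0]}]' 1
python3 -m handwheel '[{"delta_pos":[0,0,0],"angular":[0,0,0]},{"delta_pos":[0,0,0],"angular":[0,0,0]},{"delta_pos":[0,0,0],"angular":[0,0,0]},{"delta_pos":[0,0,0],"angular":[0,0,0]},{"delta_pos":[0,0,0],"angular":[0,0,0]},{"delta_pos":[0,0,0],"angular":[0,0,0]}]' 0 100
python3 -m handwheel '[{"delta_pos":[0,0,0.1],"angular":[0,0,0]},{"delta_pos":[0,0,0.2],"angular":[0,0,0]},{"delta_pos":[0,0,0.3],"angular":[0,0,0]},{"delta_pos":[0,0,0],"angular":[0,0,0]},{"delta_pos":[0.228,0.14,0],"angular":[0,0,0]},{"delta_pos":[0.228,0.14,0],"angular":[0,0,0]},{"delta_pos":[0.228,0.14,0],"angular":[0,0,0]},{"delta_pos":[0.228,0.14,0],"angular":[0,0,0]},{"delta_pos":[0.228,0.14,0],"angular":[0,0,0]},{"delta_pos":[0.206,0.128,-0.1],"angular":[0,0,0]},{"delta_pos":[0,0,-0.4],"angular":[0,0,0]},{"delta_pos":[0,0,-0.4],"angular":[0,0,0]},{"delta_pos":[0,0,-0.2],"angular":[0,0,0]},{"delta_pos":[0,0,-0.04],"angular":[0,0,0]},{"delta_pos":[0,0,0],"angular":[0,0,0]},{"delta_pos":[0,0,0],"angular":[0,0,0]}]'
python3 - <<'E'
from h import *
print(manip.get_state()['ee_pos'])
t=grab('top')
for d in manip.cut_out('lump_1',t): print(d['score'],d['location'],onplane(t,d['location'],.03))
E
```

```text
time: 26.15
ee_pos: [0.4021, 0.1669, 0.1144]
ee_rot: [0.42, 0.908, 0.003, 0.0]
wrist_force: [0.1, 0.5, -0.0]
width: 1.002
grasp_force: 0.0
time: 26.9
ee_pos: [0.4015, 0.1668, 0.1138]
ee_rot: [0.42, 0.908, 0.003, -0.0]
wrist_force: [-1.3, -0.6, 1.3]
width: 0.141
grasp_force: 97.5
time: 28.9
ee_pos: [0.5369, 0.2498, 0.0608]
ee_rot: [0.42, 0.908, 0.004, 0.0]
wrist_force: [0.5, -0.0, -1.4]
width: 0.14
grasp_force: 97.8
[0.53694744 0.24980781 0.06082662]
0.62 [308.0, 304.3] [[0.45037732 0.09718746 0.03      ]]
0.55 [304.2, 300.0] [[0.46037199 0.10611423 0.03      ]]
0.51 [299.7, 297.8] [[0.46548528 0.11667563 0.03      ]]
```

```bash
python3 -m handwheel '[{"delta_pos":[0,0,-0.03],"angular":[0,0,0]},{"delta_pos":[0,0,-0.02],"angular":[0,0,0]},{"delta_pos":[0,0,-0.005],"angular":[0,0,0]},{"delta_pos":[0,0,0],"angular":[0,0,0]},{"delta_pos":[0,0,0],"angular":[0,0,0]}]'
python3 -m handwheel '[{"delta_pos":[0,0,0],"angular":[0,0,0]},{"delta_pos":[0,0,0],"angular":[0,0,0]},{"delta_pos":[0,0,0],"angular":[0,0,0]},{"delta_pos":[0,0,0],"angular":[0,0,0]},{"delta_pos":[0,0,0],"angular":[0,0,0]},{"delta_pos":[0,0,0.3],"angular":[0,0,0]},{"delta_pos":[0,0,0.5],"angular":[0,0,0]},{"delta_pos":[0,0,0.2],"angular":[0,0,0]},{"delta_pos":[-0.2,0,0],"angular":[0,0,0]},{"delta_pos":[-0.3,0.03,0],"angular":[0,0,0]},{"delta_pos":[-0.35,0.03,0],"angular":[0,0,0]},{"delta_pos":[-0.35,0.03,0],"angular":[0,0,0]},{"delta_pos":[-0.25,0,0],"angular":[0,0,0]},{"delta_pos":[0,0,0],"angular":[0,0,0]},{"delta_pos":[0,0,0],"angular":[0,0,0]},{"delta_pos":[0,0,0],"angular":[0,0,0]}]' 1
python3 - <<'E'
from h import *
s=manip.get_state();print(s['ee_pos'])
SH['funnel']=SH['funnel'][:2]
a=grab('scene');t=grab('top');w=grab('wrist','w8.png')
d=manip.cut_out('funnel',a)[0];print(d['location'],fit('funnel',[(a,d['region'])],(.59,.18,5.41),0))
for f,p in ((t,(.392,.259)),(a,(.392,.259)),(w,(.392,.259))):
    for d in manip.cut_out('cap_disc',f)[:2]:
        if np.linalg.norm(onplane(f,d['location'],.006)[0][:2]-p)<.05: print(f['name'],d['location'],fit('cap_disc',[(f,d['region'])],(*p,0),0))
E
```

```text
time: 29.62
ee_pos: [0.5364, 0.2502, 0.0553]
ee_rot: [0.42, 0.908, 0.004, 0.0]
wrist_force: [-3.2, 2.7, 6.9]
width: 0.139
grasp_force: 98.8
time: 31.62
ee_pos: [0.3924, 0.2586, 0.1544]
ee_rot: [0.42, 0.907, 0.003, -0.0]
wrist_force: [-0.9, -0.2, 0.6]
width: 1.0
grasp_force: 0.0
[0.39236057 0.25863637 0.15436179]
[293.4, 222.1] (array([0.58909082, 0.17987523, 5.31855352]), np.float64(0.0360085666179657))
top [241.9, 325.9] (array([0.39502998, 0.2574554 , 0.14132202]), np.float64(0.18471024930477142))
scene [203.7, 257.3] (array([0.39088574, 0.256429  , 0.18756954]), np.float64(0.02965426631271839))
wrist [320.5, 226.8] (array([0.39279862, 0.25967159, 0.15712126]), np.float64(0.019566407427191734))
```

View pics/w8.png

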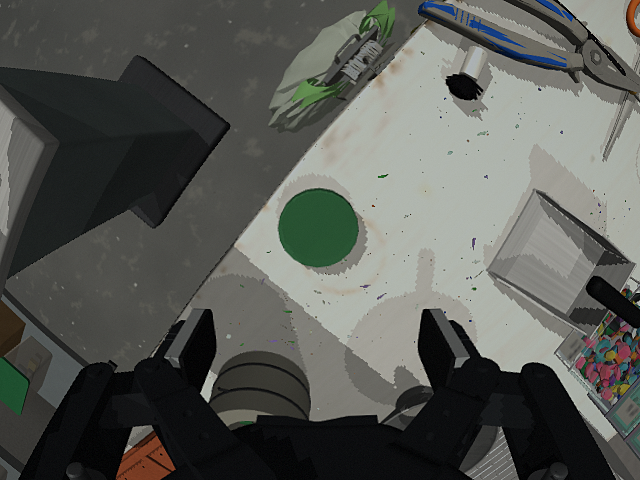

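The disc sits centred between the fingers at (318,228). I'll lower around it at part opening and feel for tip height.

```bash
python3 -m handwheel '[{"delta_pos":[0.004,0.01,-0.4],"angular":[0,0,0]},{"delta_pos":[0,0,-0.4],"angular":[0,0,0]},{"delta_pos":[0,0,-0.4],"angular":[0,0,0]},{"delta_pos":[0,0,-0.1],"angular":[0,0,0]},{"delta_pos":[0,0,0],"angular":[0,0,0]},{"delta_pos":[0,0,0],"angular":[0,0,0]}]' 0.88 40
for i in 1; do python3 -m handwheel '[{"delta_pos":[0,0,-0.03],"angular":[0,0,0]},{"delta_pos":[0,0,0],"angular":[0,0,0]}]'; done
python3 -m handwheel '[{"delta_pos":[0,0,-0.02],"angular":[0,0,0]},{"delta_pos":[0,0,0],"angular":[0,0,0]}]'
python3 - <<'E'
from h import *
a=grab('scene'); s=manip.get_state(); print(s['ee_pos'],s['wrist_force'])
cv2.imwrite('pics/c9.png',cv2.resize(a['image'][200:290,150:270,::-1],None,fx=6,fy=6,interpolation=cv2.INTER_CUBIC))
E
```

```text
time: 32.72
ee_pos: [0.3928, 0.2601, 0.0256]
ee_rot: [0.42, 0.908, 0.004, 0.001]
wrist_force: [-0.2, -0.3, -0.5]
width: 0.876
grasp_force: 0.0
time: 32.98
ee_pos: [0.3919, 0.2598, 0.0218]
ee_rot: [0.42, 0.908, 0.003, 0.0]
wrist_force: [0.2, -0.2, 0.2]
width: 0.879
grasp_force: 0.0
time: 33.22
ee_pos: [0.3914, 0.2596, 0.0192]
ee_rot: [0.42, 0.908, 0.003, -0.0]
wrist_force: [0.2, -0.2, 0.3]
width: 0.878
grasp_force: 0.0
[0.39148069 0.25958875 0.01922515] [0.172156   0.9356119  0.62832722]
```

View pics/c9.png

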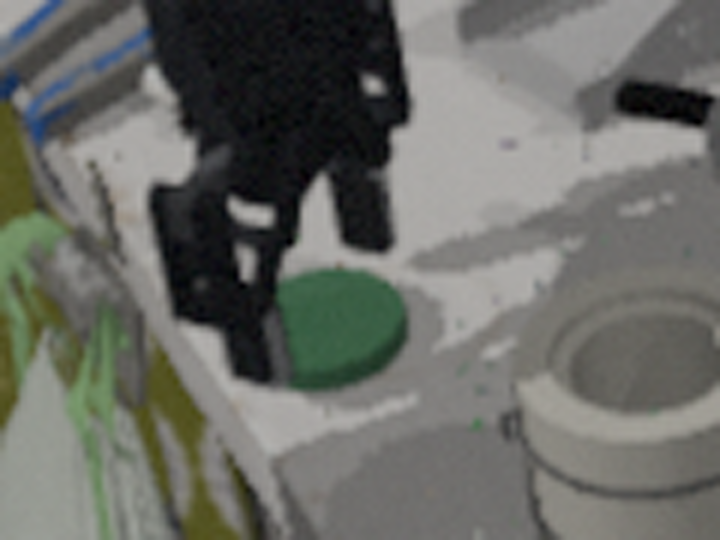

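The fingers straddle the disc, with the near tip at crop (290,385), about pixel (198,264). I'll work out the tip height from the projection.

Run:
```python
from h import *
f=grab('scene'); s=manip.get_state(); M=R.from_quat(s['ee_rot']).as_matrix(); p=s['ee_pos']
for k in (0,.004,.008,.014):
    W=np.array([p+M@[dx,sg*.0373,k] for sg in (-1,1) for dx in (-.011,.011)]); q=(proj(f,W)-[150,200])*6
    print(k,np.round(W[:,2],3),np.round(q).tolist())
```

```text
0 [0.019 0.019 0.019 0.019] [[292.0, 365.0], [239.0, 353.0], [386.0, 242.0], [335.0, 232.0]]
0.004 [0.015 0.015 0.015 0.015] [[294.0, 373.0], [241.0, 361.0], [388.0, 250.0], [336.0, 240.0]]
0.008 [0.011 0.011 0.011 0.011] [[296.0, 381.0], [243.0, 370.0], [389.0, 258.0], [338.0, 248.0]]
0.014 [0.005 0.005 0.005 0.005] [[298.0, 393.0], [245.0, 382.0], [391.0, 271.0], [340.0, 260.0]]
```

```bash
python3 -m handwheel '[{"delta_pos":[0.01,0.002,-0.05],"angular":[0,0,0]},{"delta_pos":[0,0,0],"angular":[0,0,0]},{"delta_pos":[0,0,0],"angular":[0,0,0]}]'
python3 -m handwheel '[{"delta_pos":[0,0,0],"angular":[0,0,0]},{"delta_pos":[0,0,0],"angular":[0,0,0]},{"delta_pos":[0,0,0],"angular":[0,0,0]},{"delta_pos":[0,0,0],"angular":[0,0,0]},{"delta_pos":[0,0,0],"angular":[0,0,0]}]' 0 60
python3 -m handwheel '[{"delta_pos":[0,0,0.1],"angular":[0,0,0]},{"delta_pos":[0,0,0.5],"angular":[0,0,0]},{"delta_pos":[0,0,0.5],"angular":[0,0,0]},{"delta_pos":[0,0,0],"angular":[0,0,0]},{"delta_pos":[0,0,0],"angular":[0,0,0]}]'
python3 - <<'E'
from h import *
s=manip.get_state();print(s['ee_pos'])
w=grab('wrist'); 
for n in('cap_disc','casting_mould'):
  for d in manip.cut_out(n,w)[:2]: print(n,d['score'],d['location'],d['region'].sum())
a=grab('scene'); t=grab('top')
for f in (a,t):
  d=manip.cut_out('cap_disc',f)
  if d: print(f['name'],d[0]['score'],d[0]['location'],fit('cap_disc',[(f,d[0]['region'])],(.392,.26,0),s['ee_pos'][2]-.014))
E
```

```text
time: 33.7
ee_pos: [0.3925, 0.2598, 0.0141]
ee_rot: [0.42, 0.908, 0.003, -0.0]
wrist_force: [-0.2, -0.2, 0.3]
width: 0.881
grasp_force: 0.0
time: 34.33
ee_pos: [0.3926, 0.2599, 0.015]
ee_rot: [0.42, 0.908, 0.003, -0.0]
wrist_force: [-3.3, 0.2, 8.9]
width: 0.693
grasp_force: 62.2
time: 34.95
ee_pos: [0.3921, 0.2597, 0.1242]
ee_rot: [0.42, 0.908, 0.003, -0.0]
wrist_force: [0.2, 0.5, -1.5]
width: 0.691
grasp_force: 65.1
[0.39211897 0.25969233 0.12417491]
cap_disc 0.75 [319.0, 316.0] 15297
casting_mould 0.84 [268.4, 398.3] 2768
scene 0.58 [199.8, 217.2] (array([0.39593457, 0.24934065, 0.47790551]), np.float64(0.6075611710548401))
top 0.45 [239.5, 328.8] (array([0.40215049, 0.24530432, 0.00643511]), np.float64(1.7463408708572388))
```

```bash
python3 -m handwheel '[{"delta_pos":[0.1,-0.2,0.3],"angular":[0,0,0]},{"delta_pos":[0.2,-0.4,0.1],"angular":[0,0,0]},{"delta_pos":[0.2,-0.4,0],"angular":[0,0,0]},{"delta_pos":[0.25,-0.4,0],"angular":[0,0,0]},{"delta_pos":[0.25,-0.4,0],"angular":[0,0,0]},{"delta_pos":[0.2,-0.4,0],"angular":[0,0,0]},{"delta_pos":[0.03,-0.1,0],"angular":[0,0,0]},{"delta_pos":[0,0,0],"angular":[0,0,0]},{"delta_pos":[0,0,0],"angular":[0,0,0]},{"delta_pos":[0,0,0],"angular":[0,0,0]}]'
cat > wm.py <<'E'
from h import *
s=manip.get_state();print(s['ee_pos'],s['width'])
w=grab('wrist'); im=w['image'].copy()
for d in manip.cut_out('casting_mould',w)[:2]:
    p,c=fit('casting_mould',[(w,d['region'])],(.457,.0995,0)); print('mould',d['score'],d['location'],p,c)
    im[cv2.morphologyEx(d['region'].astype(np.uint8),cv2.MORPH_GRADIENT,np.ones((3,3),np.uint8))>0]=[255,0,255]
for r,z in ((.033,.08),(.027,.074)):
    for q in proj(w,circ(r,z)+[p[0],p[1],0]): cv2.circle(im,tuple(int(v) for v in q),1,(0,255,255),-1)
cv2.imwrite('pics/w10.png',im[:,:,::-1])
E
python3 wm.py
```

```text
time: 36.55
ee_pos: [0.515, 0.031, 0.1643]
ee_rot: [0.419, 0.908, 0.003, -0.001]
wrist_force: [0.5, 0.3, -0.9]
width: 0.688
grasp_force: 65.1
[0.51502706 0.03101988 0.16427462] 0.6881912862858381
mould 0.89 [307.1, 109.1] [0.45737232 0.09965912 0.15827416] 0.15740980207920074
```

View pics/w10.png

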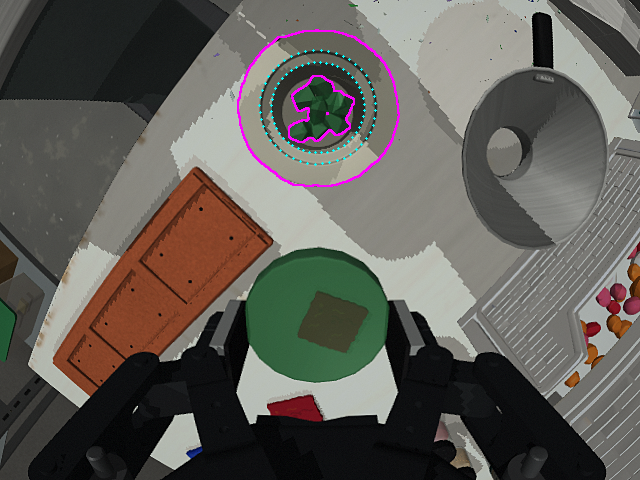

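The mould's mouth ring matches at (318,108), with the lumps inside. The disc is held flat at (317,315). I'll measure the disc's centre relative to the TCP.

Run:
```python
from h import *
s=manip.get_state();p=s['ee_pos']
w=grab('wrist'); d=manip.cut_out('cap_disc',w)[0]
hsv=cv2.cvtColor(w['image'],cv2.COLOR_RGB2HSV)
r=d['region'].astype(np.uint8)
c=max(cv2.findContours(r,cv2.RETR_EXTERNAL,cv2.CHAIN_APPROX_NONE)[0],key=cv2.contourArea)
r=cv2.fillPoly(np.zeros_like(r),[cv2.convexHull(c)],1)
for dz in (.013,.015,.017): q,e=fit('cap_disc',[(w,r)],(p[0],p[1],0),p[2]-dz); print(dz,q[:2]-p[:2],e)
print(p)
```

```text
0.013 [ 0.10666667 -0.18666667] 0.8331947326660156
0.015 [ 0.10666667 -0.18666667] 0.8331947326660156
0.017 [ 0.10666667 -0.18666667] 0.8331947326660156
[0.51524285 0.03076989 0.16440533]
```

Run:
```python
from h import *
p=manip.get_state()['ee_pos']
w=grab('wrist'); hsv=cv2.cvtColor(w['image'],cv2.COLOR_RGB2HSV)
r=cv2.inRange(hsv,(55,90,20),(80,255,255)); r[:240]=0; r[400:]=0; r[:,:235]=0;r[:,400:]=0
c=max(cv2.findContours(r,cv2.RETR_EXTERNAL,cv2.CHAIN_APPROX_NONE)[0],key=cv2.contourArea); h=cv2.convexHull(c)
print(cv2.boundingRect(h)); r=cv2.fillPoly(np.zeros_like(r),[h],1)
for dz in (.011,.015,.019): q,e=fit('cap_disc',[(w,r)],(p[0],p[1],0),p[2]-dz); print(dz,q[:2]-p[:2],e)
```

```text
(245, 248, 145, 135)
0.011 [-0.00100332  0.00026527] 0.0668468251824379
0.015 [ 2.40188524e-06 -8.40930528e-04] 0.021098125725984573
0.019 [ 0.00121997 -0.00223314] 0.0018062362214550376
```

```bash
python3 -m handwheel '[{"delta_pos":[-0.194,0.232,0],"angular":[0,0,0]},{"delta_pos":[-0.194,0.232,0],"angular":[0,0,0]},{"delta_pos":[-0.194,0.233,0],"angular":[0,0,0]},{"delta_pos":[0,0,-0.3],"angular":[0,0,0]},{"delta_pos":[0,0,-0.3],"angular":[0,0,0]},{"delta_pos":[0,0,-0.05],"angular":[0,0,0]},{"delta_pos":[0,0,0],"angular":[0,0,0]},{"delta_pos":[0,0,0],"angular":[0,0,0]}]'
python3 -m handwheel '[{"delta_pos":[0,0,-0.02],"angular":[0,0,0]},{"delta_pos":[0,0,-0.02],"angular":[0,0,0]},{"delta_pos":[0,0,-0.02],"angular":[0,0,0]},{"delta_pos":[0,0,0],"angular":[0,0,0]}]'
```

```text
time: 37.8
ee_pos: [0.4584, 0.0995, 0.1004]
ee_rot: [0.42, 0.908, 0.003, 0.001]
wrist_force: [0.6, -0.5, 0.2]
width: 0.687
grasp_force: 65.1
time: 38.3
ee_pos: [0.4572, 0.0995, 0.0931]
ee_rot: [0.42, 0.908, 0.003, -0.001]
wrist_force: [0.5, 0.2, -0.9]
width: 0.688
grasp_force: 65.1
```

```bash
python3 -m handwheel '[{"delta_pos":[0,0.003,-0.015],"angular":[0,0,0]},{"delta_pos":[0,0,0],"angular":[0,0,0]}]'
python3 -m handwheel '[{"delta_pos":[0,0,-0.015],"angular":[0,0,0]},{"delta_pos":[0,0,0],"angular":[0,0,0]}]'
python3 -m handwheel '[{"delta_pos":[0,0,-0.01],"angular":[0,0,0]},{"delta_pos":[0,0,0],"angular":[0,0,0]}]'
```

```text
time: 38.55
ee_pos: [0.4573, 0.0999, 0.0917]
ee_rot: [0.42, 0.908, 0.003, -0.0]
wrist_force: [0.6, 0.0, -1.0]
width: 0.692
grasp_force: 65.1
time: 38.8
ee_pos: [0.4573, 0.0999, 0.0902]
ee_rot: [0.42, 0.908, 0.003, -0.0]
wrist_force: [0.0, 0.1, -0.5]
width: 0.691
grasp_force: 65.1
time: 39.05
ee_pos: [0.4574, 0.0998, 0.0895]
ee_rot: [0.42, 0.908, 0.003, -0.0]
wrist_force: [-1.1, 0.4, 2.5]
width: 0.683
grasp_force: 67.0
```

Contact came at the expected seated height. I'll release, rise, move over the tiles and remeasure them from above.

```bash
python3 -m handwheel '[{"delta_pos":[0,0,0],"angular":[0,0,0]},{"delta_pos":[0,0,0],"angular":[0,0,0]},{"delta_pos":[0,0,0],"angular":[0,0,0]},{"delta_pos":[0,0,0],"angular":[0,0,0]},{"delta_pos":[0,0,0.3],"angular":[0,0,0]},{"delta_pos":[0,0,0.5],"angular":[0,0,0]},{"delta_pos":[0,0,0.5],"angular":[0,0,0]},{"delta_pos":[0.1,-0.4,0],"angular":[0,0,0.04]},{"delta_pos":[0.2,-0.4,0],"angular":[0,0,0.04]},{"delta_pos":[0.3,-0.4,0],"angular":[0,0,0.04]},{"delta_pos":[0.3,-0.4,0],"angular":[0,0,0.04]},{"delta_pos":[0.3,-0.4,0],"angular":[0,0,0.04]},{"delta_pos":[0,0,0],"angular":[0,0,0]},{"delta_pos":[0,0,0],"angular":[0,0,0]}]' 1 60
cat > tl.py <<'E'
from h import *
s=manip.get_state();print(s['ee_pos']); y=R.from_quat(s['ee_rot']).as_matrix()[:,1];print('tool y deg',np.rad2deg(np.arctan2(y[1],y[0])))
for n in ('wrist','top','scene'):
    f=grab(n, 'w11.png' if n=='wrist' else None)
    for t,ys in (('tile_square',(0,.4,.8,1.2)),('tile_oblong_1',(0,.8,1.57,2.3)),('slump_mould',(-.095,)),('cap_disc',(0,))):
        for d in manip.cut_out(t,f)[:3]:
            l=onplane(f,d['location'],.01)[0]
            if d['score']<.3 or not(.3<l[0]<.8 and -.4<l[1]<.15): continue
            if t=='cap_disc': l=onplane(f,d['location'],.08)[0]
            p,c=fit(t,[(f,d['region'])],(l[0],l[1],0),.074 if t=='cap_disc' else 0,ys); print(n,t,round(d['score'],2),d['location'],np.round(p,4),round(c,3))
E
python3 tl.py
```

```text
time: 40.8
ee_pos: [0.5768, -0.0998, 0.2187]
ee_rot: [0.12, 0.993, 0.003, -0.002]
wrist_force: [-0.8, 0.1, 0.2]
width: 0.995
grasp_force: 0.0
[ 0.57675847 -0.09984881  0.21869034]
tool y deg 76.26520899662368
wrist tile_square 0.95 [391.0, 201.4] [ 0.5857 -0.03    0.303 ] 0.066
wrist tile_square 0.95 [286.6, 273.0] [ 0.635  -0.1425  1.0223] 0.039
wrist tile_oblong_1 0.93 [179.8, 281.7] [ 0.6151 -0.2596  1.3133] 0.069
wrist slump_mould 0.92 [247.1, 82.6] [ 0.4335 -0.1458 -0.0988] 0.033
wrist cap_disc 0.85 [527.6, 35.8] [0.4567 0.1003 0.1872] 0.012
top tile_square 0.62 [360.8, 247.8] [ 0.5852 -0.0298  0.3255] 0.127
top tile_square 0.62 [398.9, 223.5] [ 0.6489 -0.1268  0.6462] 2.289
top slump_mould 0.65 [418.6, 307.4] [ 0.4396 -0.1344 -0.0857] 0.448
top cap_disc 0.95 [306.8, 304.1] [0.4565 0.1003 0.1214] 0.01
top cap_disc 0.7 [305.6, 286.3] [0.4817 0.0979 0.2473] 0.864
scene tile_square 0.8 [346.2, 300.1] [ 0.5836 -0.0315  0.3386] 0.079
scene tile_square 0.59 [398.2, 323.6] [ 0.6329 -0.1439  1.0354] 0.104
scene tile_square 0.52 [317.4, 379.6] [ 0.4168 -0.2603  1.5407] 0.789
scene tile_oblong_1 0.83 [426.4, 370.0] [ 0.6133 -0.2589  1.2989] 0.056
scene slump_mould 0.57 [315.8, 379.3] [ 0.4371 -0.1458 -0.0895] 0.023
```

View pics/w11.png

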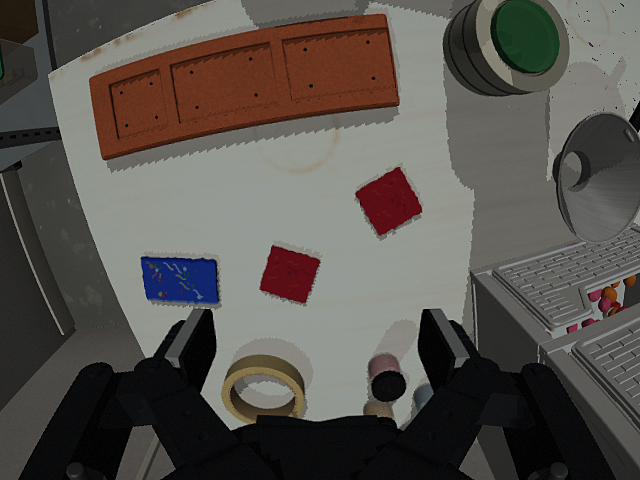

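The wrist view shows the disc seated (527,35), the tile to take still the left red square (390,202), now shifted, and the oblong at (180,282). Next I hover over the square tile and refine numerically.

```bash
python3 -m handwheel '[{"delta_pos":[0.029,0.23,-0.2],"angular":[0,0,0.0445]},{"delta_pos":[0.029,0.23,-0.2],"angular":[0,0,0.0445]},{"delta_pos":[0.029,0.238,-0.25],"angular":[0,0,0.0445]},{"delta_pos":[0,0,0],"angular":[0,0,0.0445]},{"delta_pos":[0,0,0],"angular":[0,0,0]},{"delta_pos":[0,0,0],"angular":[0,0,0]},{"delta_pos":[0,0,0],"angular":[0,0,0]}]' 1 60
cat > t1.py <<'E'
from h import *
import sys
t=sys.argv[1]; z=float(sys.argv[2]) if len(sys.argv)>2 else 0.
s=manip.get_state();p=s['ee_pos']; y=R.from_quat(s['ee_rot']).as_matrix()[:,1];print(p,'tool y deg',np.rad2deg(np.arctan2(y[1],y[0])))
f=grab('wrist')
for d in manip.cut_out(t,f)[:3]:
    l=onplane(f,d['location'],.01)[0]
    if d['score']<.3 or np.linalg.norm(l[:2]-p[:2])>.15: continue
    for tt in ([t] if t=='tile_square' else ['tile_oblong_1','tile_oblong_2']):
        q,c=fit(tt,[(f,d['region'])],(l[0],l[1],0),z,np.arange(0,3.1,.5)); print(tt,round(d['score'],2),d['location'],np.round(q[:2],4),np.rad2deg(q[2])%180,round(c,3))
E
python3 t1.py tile_square
```

```text
time: 42.42
ee_pos: [0.5863, -0.0308, 0.1547]
ee_rot: [-0.159, 0.987, 0.002, -0.002]
wrist_force: [0.3, 0.0, 0.6]
width: 1.001
grasp_force: 0.0
[ 0.58629741 -0.03080724  0.15470338] tool y deg 108.26869067879996
tile_square 0.72 [169.4, 240.1] [ 0.6356 -0.1431] 148.1292557532155 0.06
tile_square 0.6 [320.2, 226.2] [ 0.5856 -0.03  ] 107.08733991440114 0.066
```

```bash
python3 -m handwheel '[{"delta_pos":[-0.005,0.008,-0.45],"angular":[0,0,-0.006]},{"delta_pos":[0,0,-0.45],"angular":[0,0,0]},{"delta_pos":[0,0,-0.35],"angular":[0,0,0]},{"delta_pos":[0,0,-0.15],"angular":[0,0,0]},{"delta_pos":[0,0,0],"angular":[0,0,0]},{"delta_pos":[0,0,0],"angular":[0,0,0]}]' 1 60
python3 -m handwheel '[{"delta_pos":[0,0,-0.015],"angular":[0,0,0]},{"delta_pos":[0,0,0],"angular":[0,0,0]}]'
```

```text
time: 43.28
ee_pos: [0.5868, -0.0299, 0.0158]
ee_rot: [-0.15, 0.989, 0.002, -0.001]
wrist_force: [0.1, 0.1, 0.9]
width: 1.0
grasp_force: 0.0
time: 43.52
ee_pos: [0.5861, -0.0297, 0.0137]
ee_rot: [-0.151, 0.989, 0.002, -0.001]
wrist_force: [-0.3, -1.0, 0.3]
width: 1.001
grasp_force: 0.0
```

```bash
python3 -m handwheel '[{"delta_pos":[0,0,-0.008],"angular":[0,0,0]},{"delta_pos":[0,0,0],"angular":[0,0,0]},{"delta_pos":[0,0,0],"angular":[0,0,0]},{"delta_pos":[0,0,0],"angular":[0,0,0]},{"delta_pos":[0,0,0],"angular":[0,0,0]},{"delta_pos":[0,0,0],"angular":[0,0,0]}]' 0 60
python3 -m handwheel '[{"delta_pos":[0,0,0.1],"angular":[0,0,0]},{"delta_pos":[0,0,0.4],"angular":[0,0,0]},{"delta_pos":[0,0,0.4],"angular":[0,0,0]},{"delta_pos":[0,0,0],"angular":[0,0,0]},{"delta_pos":[0,0,0],"angular":[0,0,0]}]'
cat > th.py <<'E'
from h import *
import sys
# held tile: centre along each direction relative to TCP, from wrist picture by colour; plus slump plate
t=sys.argv[1]; dz=float(sys.argv[2])
s=manip.get_state();p=s['ee_pos']; M=R.from_quat(s['ee_rot']).as_matrix(); a0=np.arctan2(M[1,1],M[0,1])
print(p,'tool y deg',np.rad2deg(a0))
f=grab('wrist')
for d in manip.cut_out(t,f)[:2]:
    l=onplane(f,d['location'],p[2]-dz+.006)[0]
    if np.linalg.norm(l[:2]-p[:2])>.04: continue
    r=d['region'].astype(np.uint8); c=np.vstack([k for k in cv2.findContours(r,cv2.RETR_EXTERNAL,cv2.CHAIN_APPROX_NONE)[0] if cv2.contourArea(k)>30])
    r=cv2.fillPoly(np.zeros_like(r),[cv2.convexHull(c)],1)
    for k in (dz-.003,dz,dz+.004):
        q,e=fit(t,[(f,r)],(l[0],l[1],0),p[2]-k,[a0 if t=='tile_square' else a0+np.pi/2]); print(t,d['score'],d['location'],np.round(q[:2]-p[:2],4),np.rad2deg(q[2]),round(e,3))
for d in manip.cut_out('slump_mould',f)[:1]:
    q,e=fit('slump_mould',[(f,d['region'])],(.438,-.1455,-.095)); print('plate',d['score'],np.round(q,4),round(e,3))
E
python3 th.py tile_square .0125
```

```text
time: 44.28
ee_pos: [0.5859, -0.0296, 0.0126]
ee_rot: [-0.15, 0.989, 0.002, -0.002]
wrist_force: [-1.2, 0.4, 5.4]
width: 0.559
grasp_force: 61.5
time: 44.9
ee_pos: [0.5851, -0.0295, 0.1018]
ee_rot: [-0.15, 0.989, 0.002, -0.002]
wrist_force: [-0.3, 0.5, 0.2]
width: 0.563
grasp_force: 62.0
[ 0.58514884 -0.02947084  0.10177307] tool y deg 107.31019554579878
tile_square 0.94 [320.1, 310.2] [-0.0007 -0.0004] 107.93261407186866 0.087
tile_square 0.94 [320.1, 310.2] [0.0006 0.    ] 107.72934228636707 0.049
tile_square 0.94 [320.1, 310.2] [0.0024 0.0005] 107.87957622980494 0.013
plate 0.74 [ 0.4316 -0.1472 -0.0995] 0.034
```

The square is held, centred within about 1 mm. I'll move beside the plate at its yaw and measure the plate and the cavity edges numerically.

```bash
python3 -m handwheel '[{"delta_pos":[-0.1,-0.1,0.4],"angular":[0,0,-0.042]},{"delta_pos":[-0.25,-0.35,0.4],"angular":[0,0,-0.042]},{"delta_pos":[-0.25,-0.4,0],"angular":[0,0,-0.042]},{"delta_pos":[-0.2,-0.35,0],"angular":[0,0,0]},{"delta_pos":[0,0,0],"angular":[0,0,0]},{"delta_pos":[0,0,0],"angular":[0,0,0]},{"delta_pos":[0,0,0],"angular":[0,0,0]}]'
cat > pl.py <<'E'
from h import *
from scipy.signal import find_peaks
s=manip.get_state(); print(s['ee_pos'])
for n in ('wrist','top','scene'):
    f=grab(n); d=manip.cut_out('slump_mould',f)
    if not d: continue
    q,e=fit('slump_mould',[(f,d[0]['region'])],(.438,-.1455,-.095)); print(n,d[0]['score'],np.round(q,4),round(e,3))
    g=np.arange(-.16,.1605,.0005); gx=np.arange(-.055,.0555,.0005); X,Y=np.meshgrid(gx,g)
    c,sn=np.cos(q[2]),np.sin(q[2])
    W=np.c_[(q[0]+c*X-sn*Y).ravel(),(q[1]+sn*X+c*Y).ravel(),np.full(X.size,.014)]
    m=proj(f,W).astype(np.float32).reshape(*X.shape,2)
    I=cv2.remap(f['image'].astype(np.float32).mean(2),m[...,0],m[...,1],cv2.INTER_LINEAR)
    pr=I[:,np.abs(gx)<.022].mean(1); gr=np.abs(np.gradient(cv2.GaussianBlur(pr[:,None],(1,5),1)[:,0])); k,_=find_peaks(gr,prominence=max(1.,.06*gr.max())); print(' y',[(round(g[i]*1e3,1),round(gr[i],1)) for i in k])
    for lo,hi in ((-.12,-.08),(-.05,.01),(.06,.12)):
        pr=I[(g>lo)&(g<hi)].mean(0); gr=np.abs(np.gradient(pr)); k,_=find_peaks(gr,prominence=max(1.,.06*gr.max())); print(' x',lo,[(round(gx[i]*1e3,1),round(gr[i],1)) for i in k])
E
python3 pl.py
```

```text
time: 45.92
ee_pos: [0.5058, -0.1486, 0.1814]
ee_rot: [0.046, 0.999, 0.003, -0.002]
wrist_force: [0.2, 0.4, -0.3]
width: 0.564
grasp_force: 62.1
[ 0.50579866 -0.1486396   0.18144575]
wrist 0.76 [ 0.4346 -0.1445 -0.0923] 0.026
 y [(np.float64(-146.5), np.float32(28.7)), (np.float64(-123.5), np.float32(12.1)), (np.float64(-121.5), np.float32(11.9)), (np.float64(-109.5), np.float32(2.0)), (np.float64(-76.0), np.float32(2.2)), (np.float64(-67.0), np.float32(3.4)), (np.float64(-65.5), np.float32(4.1)), (np.float64(-55.5), np.float32(9.7)), (np.float64(-54.0), np.float32(8.7)), (np.float64(-37.0), np.float32(2.0)), (np.float64(38.0), np.float32(6.8)), (np.float64(40.0), np.float32(6.6)), (np.float64(50.0), np.float32(4.3)), (np.float64(51.5), np.float32(2.9)), (np.float64(126.5), np.float32(1.9)), (np.float64(143.0), np.float32(14.2)), (np.float64(146.5), np.float32(29.4))]
 x -0.12 [(np.float64(-46.5), np.float32(4.6)), (np.float64(-39.5), np.float32(29.7)), (np.float64(-36.5), np.float32(4.6)), (np.float64(-24.5), np.float32(12.7)), (np.float64(-23.0), np.float32(3.2)), (np.float64(-19.0
[... 1197 characters left out ...]
t64(49.5), np.float32(2.1)), (np.float64(53.0), np.float32(1.6)), (np.float64(143.5), np.float32(1.7)), (np.float64(149.5), np.float32(11.3))]
 x -0.12 [(np.float64(-48.0), np.float32(2.1)), (np.float64(-41.0), np.float32(6.4)), (np.float64(-25.5), np.float32(1.8)), (np.float64(-21.0), np.float32(1.4))]
 x -0.05 [(np.float64(-43.0), np.float32(3.8)), (np.float64(-28.5), np.float32(1.3)), (np.float64(-23.5), np.float32(1.3)), (np.float64(39.5), np.float32(2.0))]
 x 0.06 [(np.float64(-45.5), np.float32(6.6)), (np.float64(-41.0), np.float32(2.7)), (np.float64(-30.0), np.float32(3.0)), (np.float64(-25.0), np.float32(2.5)), (np.float64(40.0), np.float32(2.2)), (np.float64(45.0), np.float32(7.6))]
```

```bash
cat > pd.py <<'E'
from h import *
f=grab('wrist'); q=[.4390,-.1449,-.094]
def rect(f,q,sc,z=.014):
    g=np.arange(-.16,.1605,.0005)*sc; gx=np.arange(-.055,.0555,.0005)*sc; X,Y=np.meshgrid(gx,g); c,sn=np.cos(q[2]),np.sin(q[2])
    W=np.c_[(q[0]+c*X-sn*Y).ravel(),(q[1]+sn*X+c*Y).ravel(),np.full(X.size,z)]
    m=proj(f,W).astype(np.float32).reshape(*X.shape,2)
    return cv2.remap(f['image'],m[...,0],m[...,1],cv2.INTER_LINEAR), g/sc*1e3, gx/sc*1e3
I,g,gx=rect(f,q,.98)
G=cv2.GaussianBlur(I[:,:,0],(0,0),1)
bh=cv2.morphologyEx(G,cv2.MORPH_BLACKHAT,np.ones((13,13),np.uint8))
n,lab,st,ce=cv2.connectedComponentsWithStats((bh>25).astype(np.uint8))
for i in range(1,n):
    if 10<st[i,4]<120 and max(st[i,2:4])<16: print('dot y,x',np.interp(ce[i][1],range(len(g)),g).round(1),np.interp(ce[i][0],range(len(gx)),gx).round(1),st[i,4])
for xb in ((-20,-5),(5,20)):
    pr=I[:,(gx>xb[0])&(gx<xb[1]),0].astype(float).mean(1)
    for lo,hi in ((-154,-118),(-72,-48),(34,58),(128,154)): print(xb,lo,np.round(pr[(g>=lo)&(g<=hi)][::3]).astype(int).tolist())
E
python3 pd.py
```

```text
dot y,x -112.8 -16.7 51
dot y,x -112.8 17.2 54
dot y,x -78.8 -16.7 50
dot y,x -78.9 17.2 50
dot y,x -36.5 -17.2 53
dot y,x -36.6 17.5 48
dot y,x 20.3 -17.0 51
dot y,x 20.3 17.3 53
dot y,x 39.3 27.4 20
dot y,x 70.3 -17.2 53
dot y,x 70.5 17.5 51
dot y,x 127.4 -17.2 51
dot y,x 127.5 17.4 53
dot y,x 159.1 -38.5 14
(-20, -5) -154 [172, 173, 175, 146, 120, 123, 122, 121, 120, 122, 124, 122, 122, 123, 120, 124, 124, 125, 120, 60, 65, 118, 124, 125]
(-20, -5) -72 [130, 131, 129, 103, 128, 127, 126, 129, 130, 131, 106, 77, 126, 130, 130, 131]
(-20, -5) 34 [127, 126, 126, 123, 74, 126, 126, 127, 126, 127, 128, 125, 98, 126, 127, 128]
(-20, -5) 128 [107, 128, 129, 128, 128, 129, 130, 130, 130, 130, 130, 133, 103, 52, 104, 169, 173, 173]
(5, 20) -154 [174, 174, 176, 149, 123, 125, 126, 127, 124, 124, 126, 126, 125, 126, 126, 128, 124, 126, 127, 72, 72, 123, 129, 127]
(5, 20) -72 [130, 128, 128, 112, 132, 132, 128, 129, 131, 130, 121, 74, 123, 127, 128, 129]
(5, 20) 34 [125, 127, 128, 124, 99, 128, 129, 126, 126, 128, 129, 127, 111, 122, 128, 130]
(5, 20) 128 [106, 126, 131, 130, 127, 126, 127, 130, 126, 127, 128, 132, 99, 56, 125, 171, 174, 174]
```

```bash
python3 -m handwheel '[{"delta_pos":[0,-0.3,-0.2],"angular":[0,0,0]},{"delta_pos":[0,-0.3,-0.2],"angular":[0,0,0]},{"delta_pos":[0,-0.3,0],"angular":[0,0,0]},{"delta_pos":[0,0,0],"angular":[0,0,0]},{"delta_pos":[0,0,0],"angular":[0,0,0]},{"delta_pos":[0,0,0],"angular":[0,0,0]}]'
cat > pe.py <<'E'
from h import *
from pd import rect
E
sed -i 's/^I,g,gx=rect/if __name__=="__main__":\n  pass\nI,g,gx=rect/' pd.py
cat > dots.py <<'E'
from h import *
def dots(f,q=(.4390,-.1449,-.094),z=.010,verbose=True):
    g=np.arange(-.155,.1555,.0005); gx=np.arange(-.05,.0505,.0005); X,Y=np.meshgrid(gx,g); c,sn=np.cos(q[2]),np.sin(q[2])
    W=np.c_[(q[0]+c*X-sn*Y).ravel(),(q[1]+sn*X+c*Y).ravel(),np.full(X.size,z)]
    m=proj(f,W).astype(np.float32).reshape(*X.shape,2)
    I=cv2.remap(f['image'],m[...,0],m[...,1],cv2.INTER_LINEAR)
    bh=cv2.morphologyEx(cv2.GaussianBlur(I[:,:,0],(0,0),1),cv2.MORPH_BLACKHAT,np.ones((13,13),np.uint8))
    n,lab,st,ce=cv2.connectedComponentsWithStats((bh>25).astype(np.uint8)); out=[]
    for i in range(1,n):
        if 10<st[i,4]<120 and max(st[i,2:4])<16:
            x,y=np.interp(ce[i][0],range(len(gx)),gx),np.interp(ce[i][1],range(len(g)),g)
            out.append([x,y,q[0]+c*x-sn*y,q[1]+sn*x+c*y])
    return np.array(out)
if __name__=='__main__':
    s=manip.get_state(); print(s['ee_pos']); f=grab('wrist'); print(f['eye'])
    D=dots(f); print(np.round(D,4))
    for nm,y in (('square',-.0958),('mid',-.0081),('outer',.0989)):
        k=D[(np.abs(D[:,1]-y)<.04)&(np.abs(D[:,0])<.023)]
        if len(k)==4: print(nm,'world',np.round(k[:,2:].mean(0),4))
E
python3 dots.py
```

```text
time: 47.02
ee_pos: [0.5056, -0.2386, 0.1422]
ee_rot: [0.046, 0.999, 0.003, -0.001]
wrist_force: [0.2, -0.6, -0.3]
width: 0.565
grasp_force: 62.1
[ 0.50560327 -0.23857612  0.14218376]
[ 0.42603597 -0.23253611  0.27161578]
[[-0.0164 -0.1118  0.4122 -0.2547]
 [ 0.0172 -0.1119  0.4456 -0.2579]
 [ 0.0285 -0.1116  0.4569 -0.2587]
 [-0.0163 -0.0781  0.4154 -0.2212]
 [ 0.0172 -0.0782  0.4488 -0.2244]
 [-0.0145 -0.0545  0.4194 -0.1978]
 [ 0.0084 -0.0543  0.4422 -0.1997]
 [-0.0168 -0.0362  0.4189 -0.1793]
 [ 0.0176 -0.0361  0.4531 -0.1824]
 [-0.0167  0.0205  0.4243 -0.1229]
 [ 0.0174  0.0205  0.4583 -0.1262]
 [-0.0492  0.025   0.3923 -0.1154]
 [-0.0167  0.0702  0.4289 -0.0735]
 [ 0.0175  0.0701  0.463  -0.0767]
 [-0.0168  0.1268  0.4342 -0.0171]
 [ 0.0174  0.1269  0.4683 -0.0202]
 [-0.0431  0.1431  0.4095  0.0016]]
square world [ 0.4305 -0.2395]
mid world [ 0.4386 -0.1527]
outer world [ 0.4486 -0.0469]
```

Each cavity centre comes from its four floor dots. I'm moving the square tile over its cavity and descending to just above it.

```bash
python3 -m handwheel '[{"delta_pos":[-0.254,-0.003,0],"angular":[0,0,0]},{"delta_pos":[-0.254,-0.003,0],"angular":[0,0,0]},{"delta_pos":[-0.255,-0.003,-0.2],"angular":[0,0,0]},{"delta_pos":[0,0,-0.4],"angular":[0,0,0]},{"delta_pos":[0,0,-0.4],"angular":[0,0,0]},{"delta_pos":[0,0,-0.13],"angular":[0,0,0]},{"delta_pos":[0,0,0],"angular":[0,0,0]},{"delta_pos":[0,0,0],"angular":[0,0,0]},{"delta_pos":[0,0,0],"angular":[0,0,0]}]'
python3 - <<'E'
from h import *
s=manip.get_state(); y=R.from_quat(s['ee_rot']).as_matrix()[:,1];print(s['ee_pos'],np.rad2deg(np.arctan2(y[1],y[0])))
E
```

```text
time: 48.2
ee_pos: [0.4301, -0.2411, 0.0303]
ee_rot: [0.047, 0.999, 0.002, -0.0]
wrist_force: [0.3, 0.1, -0.5]
width: 0.56
grasp_force: 62.1
[ 0.43012433 -0.24110794  0.03025408] 84.64520960243539
```

```bash
python3 -m handwheel '[{"delta_pos":[-0.008,0.014,0],"angular":[0,0,0]},{"delta_pos":[0,0,-0.03],"angular":[0,0,0]},{"delta_pos":[0,0,0],"angular":[0,0,0]},{"delta_pos":[0,0,0],"angular":[0,0,0]}]'
python3 -m handwheel '[{"delta_pos":[0,0,-0.015],"angular":[0,0,0]},{"delta_pos":[0,0,0],"angular":[0,0,0]}]'
python3 -m handwheel '[{"delta_pos":[0,0,-0.01],"angular":[0,0,0]},{"delta_pos":[0,0,0],"angular":[0,0,0]}]'
```

```text
time: 48.7
ee_pos: [0.4284, -0.2391, 0.0259]
ee_rot: [0.047, 0.999, 0.003, -0.002]
wrist_force: [-0.2, 0.2, 0.0]
width: 0.566
grasp_force: 62.1
time: 48.95
ee_pos: [0.4285, -0.2392, 0.0255]
ee_rot: [0.047, 0.999, 0.002, -0.001]
wrist_force: [-3.6, 2.9, 11.9]
width: 0.559
grasp_force: 69.0
time: 49.2
ee_pos: [0.4286, -0.2392, 0.0253]
ee_rot: [0.047, 0.999, 0.002, -0.001]
wrist_force: [-5.5, 3.9, 21.1]
width: 0.562
grasp_force: 74.2
```

```bash
python3 -m handwheel '[{"delta_pos":[0,0,0.012],"angular":[0,0,0]},{"delta_pos":[0,0,0],"angular":[0,0,0]},{"delta_pos":[0,0,0],"angular":[0,0,0]}]'
python3 -m handwheel '[{"delta_pos":[0,0,0],"angular":[0,0,0]},{"delta_pos":[0,0,0],"angular":[0,0,0]},{"delta_pos":[0,0,0],"angular":[0,0,0]},{"delta_pos":[0,0,0.1],"angular":[0,0,0]},{"delta_pos":[0,0,0.5],"angular":[0,0,0]},{"delta_pos":[0.3,0,0.5],"angular":[0,0,0]},{"delta_pos":[0.4,0,0],"angular":[0,0,0]},{"delta_pos":[0.1,0,0],"angular":[0,0,0]},{"delta_pos":[0,0,0],"angular":[0,0,0]},{"delta_pos":[0,0,0],"angular":[0,0,0]}]' 1
cat > tc.py <<'E'
from h import *
import sys
n,x,y,yaw=sys.argv[1],*map(float,sys.argv[2:5])
print(manip.get_state()['ee_pos'])
for v in ('wrist','top','scene'):
    f=grab(v)
    for d in manip.cut_out(n,f):
        if np.linalg.norm(onplane(f,d['location'],.015)[0][:2]-[x,y])<.04:
            for z in (.010,.013,.016): q,e=fit(n,[(f,d['region'])],(x,y,yaw),z); print(v,z,round(d['score'],2),d['location'],d['region'].sum(),np.round(q,4),round(e,4))
            break
E
python3 tc.py tile_square .4304 -.2398 -.0925
```

```text
time: 49.58
ee_pos: [0.4286, -0.2392, 0.0255]
ee_rot: [0.047, 0.999, 0.002, -0.001]
wrist_force: [-2.7, 2.3, 11.2]
width: 0.565
grasp_force: 68.6
time: 50.82
ee_pos: [0.5071, -0.2386, 0.134]
ee_rot: [0.047, 0.999, 0.003, -0.003]
wrist_force: [-0.1, -0.0, -0.7]
width: 0.999
grasp_force: 0.0
[ 0.50710422 -0.23861758  0.13397918]
wrist 0.01 0.57 [307.7, 131.1] 5518 [ 0.4284 -0.2397 -0.0831] 0.0632
wrist 0.013 0.57 [307.7, 131.1] 5518 [ 0.4286 -0.2398 -0.0859] 0.0851
wrist 0.016 0.57 [307.7, 131.1] 5518 [ 0.4283 -0.2395 -0.0867] 0.1079
top 0.01 0.89 [448.8, 314.2] 443 [ 0.4282 -0.2382 -0.0542] 0.0744
top 0.013 0.89 [448.8, 314.2] 443 [ 0.4284 -0.2375 -0.1121] 0.0779
top 0.016 0.89 [448.8, 314.2] 443 [ 0.4285 -0.2367 -0.0545] 0.0804
scene 0.01 0.96 [338.2, 407.8] 805 [ 0.428  -0.2404 -0.0949] 0.1051
scene 0.013 0.96 [338.2, 407.8] 805 [ 0.4266 -0.2424 -0.104 ] 0.1106
scene 0.016 0.96 [338.2, 407.8] 805 [ 0.4258 -0.2443 -0.1019] 0.1169
```

```bash
cat > pf.py <<'E'
from h import *
import sys
cx,cy,hx,hy=map(float,sys.argv[1:5]) # cavity centre world, half sizes
f=grab('wrist'); c,sn=np.cos(-.0925),np.sin(-.0925)
def prof(ax,rng,w,z):
    t=np.arange(-rng,rng+.0005,.001); u=np.linspace(-w,w,31); T,U=np.meshgrid(t,u); X,Y=(T,U) if ax=='x' else (U,T)
    W=np.c_[(cx+c*X-sn*Y).ravel(),(cy+sn*X+c*Y).ravel(),np.full(X.size,z)]
    m=proj(f,W).astype(np.float32).reshape(*X.shape,2)
    return t*1e3,cv2.remap(f['image'],m[...,0],m[...,1],cv2.INTER_LINEAR).mean(0)
for ax,h in (('x',hx),('y',hy)):
    t,P=prof(ax,h+.008,.012,.014)
    for sg in (-1,1):
        k=(t*sg>h*1e3-8); print(ax,sg,[(int(a),*map(int,p)) for a,p in zip(t[k],P[k])])
E
python3 pf.py .4305 -.2397 .028 .028
```

```text
x -1 [(-36, 122, 60, 35), (-35, 123, 60, 35), (-34, 120, 59, 35), (-33, 119, 59, 35), (-32, 119, 59, 35), (-31, 118, 58, 34), (-30, 122, 60, 35), (-28, 87, 42, 25), (-27, 53, 25, 14), (-26, 90, 17, 21), (-25, 100, 13, 23), (-24, 99, 14, 22), (-23, 98, 14, 22), (-22, 98, 13, 22), (-21, 98, 14, 22), (-20, 99, 15, 22)]
x 1 [(20, 101, 14, 23), (21, 101, 14, 23), (22, 94, 14, 21), (23, 78, 26, 20), (24, 79, 37, 22), (25, 75, 37, 21), (26, 68, 33, 19), (27, 67, 32, 19), (28, 97, 47, 28), (29, 117, 57, 34), (30, 115, 56, 33), (31, 119, 58, 34), (32, 119, 58, 34), (33, 118, 58, 34), (34, 118, 58, 34), (35, 118, 58, 34), (36, 118, 58, 34)]
y -1 [(-36, 116, 57, 34), (-35, 117, 57, 34), (-34, 118, 58, 34), (-33, 117, 57, 34), (-32, 116, 57, 33), (-31, 116, 57, 34), (-30, 119, 58, 34), (-28, 113, 55, 33), (-27, 68, 33, 19), (-26, 85, 42, 24), (-25, 104, 49, 30), (-24, 96, 23, 23), (-23, 101, 13, 23), (-22, 99, 14, 23), (-21, 99, 14, 23), (-20, 99, 14, 23)]
y 1 [(20, 99, 14, 22), (21, 99, 14, 22), (22, 99, 14, 22), (23, 99, 13, 22), (24, 99, 12, 22), (25, 97, 25, 23), (26, 100, 49, 29), (27, 111, 55, 32), (28, 79, 38, 22), (29, 93, 45, 27), (30, 121, 60, 35), (31, 121, 59, 35), (32, 121, 60, 35), (33, 119, 58, 35), (34, 118, 58, 34), (35, 118, 58, 34), (36, 119, 58, 35)]
```

The square lies inside the cavity with a dark gap on all sides, hugging the −x side. I'll confirm it is flat by touching its −x part with closed fingertips.

```bash
python3 -m handwheel '[{"delta_pos":[-0.35,0,0],"angular":[0,0,0]},{"delta_pos":[-0.35,0,-0.3],"angular":[0,0,0]},{"delta_pos":[-0.25,0,-0.4],"angular":[0,0,0]},{"delta_pos":[0,0,-0.25],"angular":[0,0,0]},{"delta_pos":[0,0,0],"angular":[0,0,0]},{"delta_pos":[0,0,0],"angular":[0,0,0]}]' 0 20
python3 -m handwheel '[{"delta_pos":[0,0,-0.03],"angular":[0,0,0]},{"delta_pos":[0,0,0],"angular":[0,0,0]}]'
python3 -m handwheel '[{"delta_pos":[0,0,-0.015],"angular":[0,0,0]},{"delta_pos":[0,0,0],"angular":[0,0,0]}]'
python3 -m handwheel '[{"delta_pos":[0,0,-0.015],"angular":[0,0,0]},{"delta_pos":[0,0,0],"angular":[0,0,0]}]'
```

```text
time: 51.92
ee_pos: [0.4143, -0.2397, 0.0405]
ee_rot: [0.047, 0.999, 0.002, -0.001]
wrist_force: [0.5, 0.2, -0.1]
width: -0.001
grasp_force: 0.0
time: 52.18
ee_pos: [0.414, -0.2393, 0.0372]
ee_rot: [0.047, 0.999, 0.002, -0.001]
wrist_force: [0.5, 0.2, 0.0]
width: -0.002
grasp_force: 0.0
time: 52.42
ee_pos: [0.4135, -0.239, 0.0352]
ee_rot: [0.047, 0.999, 0.003, -0.001]
wrist_force: [-0.1, -0.2, 0.5]
width: 0.005
grasp_force: 0.0
time: 52.68
ee_pos: [0.4134, -0.239, 0.0335]
ee_rot: [0.047, 0.999, 0.003, -0.002]
wrist_force: [0.4, 0.2, -0.6]
width: 0.0
grasp_force: 0.0
```

```bash
python3 -m handwheel '[{"delta_pos":[0,0,-0.015],"angular":[0,0,0]},{"delta_pos":[0,0,0],"angular":[0,0,0]}]'
python3 -m handwheel '[{"delta_pos":[0,0,-0.01],"angular":[0,0,0]},{"delta_pos":[0,0,0],"angular":[0,0,0]}]'
python3 -m handwheel '[{"delta_pos":[0,0,-0.01],"angular":[0,0,0]},{"delta_pos":[0,0,0],"angular":[0,0,0]}]'
```

```text
time: 52.92
ee_pos: [0.4134, -0.239, 0.032]
ee_rot: [0.047, 0.999, 0.003, -0.002]
wrist_force: [0.6, 0.1, 0.7]
width: 0.004
grasp_force: 0.0
time: 53.18
ee_pos: [0.4134, -0.239, 0.0311]
ee_rot: [0.047, 0.999, 0.003, -0.002]
wrist_force: [0.3, -0.5, 0.1]
width: 0.006
grasp_force: 0.0
time: 53.42
ee_pos: [0.4134, -0.239, 0.0301]
ee_rot: [0.047, 0.999, 0.003, -0.002]
wrist_force: [0.9, 0.8, -0.2]
width: -0.003
grasp_force: 0.0
```

There is no contact down to the flat-tile height, so the square is flat on the floor. Now the oblong tile.

```bash
python3 -m handwheel '[{"delta_pos":[0,0,0.4],"angular":[0,0,0]},{"delta_pos":[0,0,0.5],"angular":[0,0,0]},{"delta_pos":[0.2,0,0.35],"angular":[0,0,-0.055]},{"delta_pos":[0.2,-0.03,0],"angular":[0,0,-0.055]},{"delta_pos":[0.2,-0.03,0],"angular":[0,0,-0.055]},{"delta_pos":[0.2,-0.03,0],"angular":[0,0,-0.055]},{"delta_pos":[0.2,-0.03,0],"angular":[0,0,-0.055]},{"delta_pos":[0.2,-0.03,0],"angular":[0,0,-0.055]},{"delta_pos":[0.2,-0.03,0],"angular":[0,0,-0.055]},{"delta_pos":[0.2,-0.02,0],"angular":[0,0,-0.055]},{"delta_pos":[0.2,0,0],"angular":[0,0,-0.055]},{"delta_pos":[0.21,0,0],"angular":[0,0,-0.055]},{"delta_pos":[0,0,0],"angular":[0,0,0]},{"delta_pos":[0,0,0],"angular":[0,0,0]},{"delta_pos":[0,0,0],"angular":[0,0,0]}]' 1 60
python3 t1.py tile_oblong_1
python3 tc.py tile_square .4304 -.2398 -.0925
```

```text
time: 55.3
ee_pos: [0.6136, -0.2591, 0.1551]
ee_rot: [0.79, 0.614, 0.003, 0.001]
wrist_force: [-0.6, 0.1, -0.4]
width: 1.001
grasp_force: 0.0
[ 0.61363647 -0.25907448  0.15513668] tool y deg -14.291399666793959
tile_oblong_1 0.96 [315.9, 224.2] [ 0.6139 -0.2592] 74.4389888419873 0.048
tile_oblong_2 0.96 [315.9, 224.2] [ 0.6136 -0.2607] 74.18098611903132 0.121
[ 0.61389856 -0.25917143  0.15535068]
wrist 0.01 0.79 [108.1, 262.8] 2459 [ 0.4271 -0.2397 -0.0512] 0.1095
wrist 0.013 0.79 [108.1, 262.8] 2459 [ 0.4296 -0.2394 -0.0459] 0.1313
wrist 0.016 0.79 [108.1, 262.8] 2459 [ 0.432  -0.2386 -0.0346] 0.1534
top 0.01 0.63 [447.6, 312.8] 292 [ 0.428  -0.2305  0.0543] 0.5436
top 0.013 0.63 [447.6, 312.8] 292 [ 0.4287 -0.2305 -0.0855] 0.5452
top 0.016 0.63 [447.6, 312.8] 292 [ 0.429 -0.23  -0.125] 0.5537
scene 0.01 0.82 [336.5, 406.7] 883 [ 0.4271 -0.2409 -0.0843] 0.0438
scene 0.013 0.82 [336.5, 406.7] 883 [ 0.426  -0.2423 -0.094 ] 0.0476
scene 0.016 0.82 [336.5, 406.7] 883 [ 0.4248 -0.2442 -0.0965] 0.0523
```

```bash
python3 -m handwheel '[{"delta_pos":[0,0,-0.45],"angular":[0,0,-0.007]},{"delta_pos":[0,0,-0.45],"angular":[0,0,0]},{"delta_pos":[0,0,-0.35],"angular":[0,0,0]},{"delta_pos":[0,0,-0.15],"angular":[0,0,0]},{"delta_pos":[0,0,-0.028],"angular":[0,0,0]},{"delta_pos":[0,0,0],"angular":[0,0,0]},{"delta_pos":[0,0,0],"angular":[0,0,0]}]' 1 60
python3 -m handwheel '[{"delta_pos":[0,0,0],"angular":[0,0,0]},{"delta_pos":[0,0,0],"angular":[0,0,0]},{"delta_pos":[0,0,0],"angular":[0,0,0]},{"delta_pos":[0,0,0],"angular":[0,0,0]},{"delta_pos":[0,0,0],"angular":[0,0,0]}]' 0 80
python3 -m handwheel '[{"delta_pos":[0,0,0.1],"angular":[0,0,0]},{"delta_pos":[0,0,0.4],"angular":[0,0,0]},{"delta_pos":[0,0,0.4],"angular":[0,0,0]},{"delta_pos":[0,0,0],"angular":[0,0,0]},{"delta_pos":[0,0,0],"angular":[0,0,0]}]'
python3 th.py tile_oblong_1 .0125
```

```text
time: 56.58
ee_pos: [0.6155, -0.2597, 0.0141]
ee_rot: [0.797, 0.604, 0.003, 0.003]
wrist_force: [-0.3, 0.0, -0.3]
width: 1.001
grasp_force: 0.0
time: 57.2
ee_pos: [0.615, -0.2594, 0.0138]
ee_rot: [0.797, 0.604, 0.003, 0.002]
wrist_force: [-0.9, 0.8, 5.8]
width: 0.549
grasp_force: 80.9
time: 57.82
ee_pos: [0.6141, -0.2589, 0.1023]
ee_rot: [0.797, 0.604, 0.003, 0.001]
wrist_force: [-0.5, 0.5, -0.5]
width: 0.546
grasp_force: 82.1
[ 0.61414624 -0.25888593  0.10232874] tool y deg -15.63180632325206
tile_oblong_1 0.9 [317.1, 301.3] [0.0006 0.    ] 74.46067160956669 0.062
tile_oblong_1 0.9 [317.1, 301.3] [ 0.0004 -0.0008] 74.24880094751724 0.031
tile_oblong_1 0.9 [317.1, 301.3] [ 0.     -0.0021] 74.40499980646013 0.008
plate 0.67 [ 0.4242 -0.1411 -0.0529] 0.153
```

```bash
python3 -m handwheel '[{"delta_pos":[-0.2,0.12,0.1],"angular":[0,0,0.019]},{"delta_pos":[-0.35,0.21,0],"angular":[0,0,0.019]},{"delta_pos":[-0.4,0.24,0],"angular":[0,0,0.019]},{"delta_pos":[-0.4,0.24,0],"angular":[0,0,0]},{"delta_pos":[-0.3,0.182,0],"angular":[0,0,0]},{"delta_pos":[-0.106,0.07,-0.1],"angular":[0,0,0]},{"delta_pos":[0,0,-0.4],"angular":[0,0,0]},{"delta_pos":[0,0,-0.3],"angular":[0,0,0]},{"delta_pos":[0,0,0],"angular":[0,0,0]},{"delta_pos":[0,0,0],"angular":[0,0,0]},{"delta_pos":[0,0,0],"angular":[0,0,0]}]'
python3 - <<'E'
from h import *
s=manip.get_state(); y=R.from_quat(s['ee_rot']).as_matrix()[:,1];print(s['ee_pos'],np.rad2deg(np.arctan2(y[1],y[0])))
E
```

```text
time: 59.35
ee_pos: [0.4397, -0.1534, 0.0334]
ee_rot: [0.739, 0.673, 0.003, 0.002]
wrist_force: [-0.2, -0.4, -0.2]
width: 0.549
grasp_force: 82.2
[ 0.43967412 -0.15339852  0.03342205] -5.368495348593045
```

```bash
python3 -m handwheel '[{"delta_pos":[-0.01,0.007,-0.03],"angular":[0,0,0]},{"delta_pos":[0,0,-0.02],"angular":[0,0,0]},{"delta_pos":[0,0,0],"angular":[0,0,0]},{"delta_pos":[0,0,0],"angular":[0,0,0]}]'
python3 -m handwheel '[{"delta_pos":[0,0,-0.015],"angular":[0,0,0]},{"delta_pos":[0,0,0],"angular":[0,0,0]}]'
python3 -m handwheel '[{"delta_pos":[0,0,-0.01],"angular":[0,0,0]},{"delta_pos":[0,0,0],"angular":[0,0,0]}]'
```

```text
time: 59.85
ee_pos: [0.4379, -0.1522, 0.0274]
ee_rot: [0.739, 0.673, 0.003, 0.001]
wrist_force: [-0.6, -0.3, 0.5]
width: 0.549
grasp_force: 82.2
time: 60.1
ee_pos: [0.438, -0.1523, 0.0259]
ee_rot: [0.739, 0.673, 0.003, 0.001]
wrist_force: [0.4, 0.3, 1.4]
width: 0.548
grasp_force: 82.7
time: 60.35
ee_pos: [0.438, -0.1523, 0.0257]
ee_rot: [0.739, 0.673, 0.003, 0.001]
wrist_force: [-2.2, 1.7, 10.9]
width: 0.55
grasp_force: 88.0
```

```bash
python3 -m handwheel '[{"delta_pos":[0,0,0.01],"angular":[0,0,0]},{"delta_pos":[0,0,0],"angular":[0,0,0]},{"delta_pos":[0,0,0],"angular":[0,0,0]},{"delta_pos":[0,0,0],"angular":[0,0,0]},{"delta_pos":[0,0,0.1],"angular":[0,0,0]},{"delta_pos":[0,0,0.5],"angular":[0,0,0]},{"delta_pos":[0,-0.3,0.5],"angular":[0,0,0]},{"delta_pos":[0,-0.4,0],"angular":[0,0,0]},{"delta_pos":[0,-0.1,0],"angular":[0,0,0]},{"delta_pos":[0,0,0],"angular":[0,0,0]},{"delta_pos":[0,0,0],"angular":[0,0,0]}]' 1
python3 tc.py tile_oblong_1 .4385 -.1527 1.478
python3 pf.py .4385 -.1527 .0285 .047
```

```text
time: 61.72
ee_pos: [0.4373, -0.2308, 0.1352]
ee_rot: [0.739, 0.673, 0.003, -0.0]
wrist_force: [-0.3, -0.3, -0.3]
width: 1.0
grasp_force: 0.0
[ 0.43726331 -0.23075355  0.13524054]
wrist 0.01 0.72 [306.2, 126.9] 9183 [ 0.4384 -0.152   1.486 ] 0.0539
wrist 0.013 0.72 [306.2, 126.9] 9183 [ 0.4382 -0.1515  1.4655] 0.0746
wrist 0.016 0.72 [306.2, 126.9] 9183 [ 0.4388 -0.1518  1.4768] 0.0981
top 0.01 0.75 [415.2, 307.3] 714 [ 0.4373 -0.1531  1.485 ] 0.0824
top 0.013 0.75 [415.2, 307.3] 714 [ 0.437  -0.1518  1.4958] 0.0861
top 0.016 0.75 [415.2, 307.3] 714 [ 0.4373 -0.1522  1.4643] 0.0895
x -1 [(-36, 133, 66, 39), (-35, 133, 66, 39), (-34, 133, 66, 39), (-33, 133, 66, 39), (-32, 132, 65, 39), (-31, 133, 66, 39), (-30, 135, 67, 40), (-29, 115, 56, 34), (-28, 68, 33, 19), (-27, 71, 35, 20), (-26, 76, 37, 20), (-25, 70, 37, 31), (-24, 26, 33, 100), (-23, 14, 36, 121), (-22, 24, 49, 133), (-21, 36, 58, 133)]
x 1 [(20, 22, 46, 132), (21, 22, 46, 133), (22, 25, 46, 124), (23, 44, 54, 105), (24, 71, 47, 55), (25, 85, 42, 25), (26, 80, 39, 23), (27, 76, 37, 22), (28, 74, 36, 21), (29, 123, 60, 36), (30, 127, 63, 38), (31, 134, 66, 40), (32, 135, 67, 40), (33, 135, 67, 40), (34, 134, 66, 40), (35, 133, 66, 39), (36, 134, 66, 40)]
y -1 [(-55, 134, 67, 40), (-54, 132, 65, 39), (-53, 132, 66, 39), (-52, 132, 66, 39), (-51, 133, 66, 39), (-49, 134, 67, 40), (-48, 136, 68, 41), (-47, 118, 58, 34), (-46, 78, 38, 23), (-45, 107, 53, 31), (-44, 128, 64, 38), (-43, 134, 66, 38), (-42, 121, 61, 44), (-41, 45, 38, 85), (-40, 12, 35, 119), (-39, 22, 45, 133)]
y 1 [(39, 22, 45, 131), (40, 22, 45, 131), (41, 21, 45, 132), (42, 20, 44, 132), (43, 48, 54, 108), (44, 102, 57, 46), (45, 120, 58, 31), (46, 90, 44, 25), (47, 86, 42, 25), (48, 117, 58, 34), (49, 129, 64, 38), (50, 129, 64, 38), (51, 129, 64, 38), (52, 129, 64, 38), (53, 129, 64, 38), (54, 128, 64, 38), (55, 128, 64, 38)]
```

The oblong lies within its cavity with a gap on all four sides. Retreat and run a final numeric check of everything.

```bash
python3 -m handwheel '[{"delta_pos":[0,-0.3,0.5],"angular":[0,0,0]},{"delta_pos":[0,-0.4,0.5],"angular":[0,0,0]},{"delta_pos":[0,-0.4,0.2],"angular":[0,0,0]},{"delta_pos":[0,0,0],"angular":[0,0,0]},{"delta_pos":[0,0,0],"angular":[0,0,0]},{"delta_pos":[0,0,0],"angular":[0,0,0]}]'
python3 - <<'E'
from h import *
print(manip.get_state()['ee_pos'])
full=list(SH['funnel'])
S=dict(funnel=(.5935,.1831,5.41,0),scoop=(.5895,.382,.225,0),cap_disc=(.457,.0997,0,.074),tile_square=(.4290,-.2397,-.0925,.01),tile_oblong_1=(.4384,-.1525,1.478,.01),masking_tape=None,frit_jar_1=None,lump_1=None)
for v in ('top','scene'):
    f=grab(v)
    for n,p in S.items():
        for d in manip.cut_out(n,f):
            if p is None: print(v,n,round(d['score'],2),np.round(d['location']),d['region'].sum(),np.round(onplane(f,d['location'],.0)[0],3)); continue
            if np.linalg.norm(onplane(f,d['location'],p[3])[0][:2]-p[:2])<.06:
                q,e=fit(n,[(f,d['region'])],p[:3],p[3]); print(v,n,round(d['score'],2),np.round(q,4),round(e,3)); break
E
```

```text
time: 62.82
ee_pos: [0.4376, -0.3397, 0.2536]
ee_rot: [0.739, 0.674, 0.003, -0.0]
wrist_force: [-0.4, -0.1, -0.5]
width: 1.002
grasp_force: 0.0
[ 0.43756443 -0.3396691   0.25358491]
top funnel 0.65 [0.5933 0.1829 5.4148] 0.083
top scoop 0.72 [0.5885 0.3836 0.2368] 0.003
top cap_disc 0.72 [0.4574 0.1    0.3936] 0.022
top tile_square 0.61 [ 0.4282 -0.239  -0.1759] 0.081
top tile_oblong_1 0.9 [ 0.4374 -0.152   1.4511] 0.048
top masking_tape 0.59 [447. 163.] 696 [ 0.793 -0.243  0.   ]
top masking_tape 0.38 [304. 286.] 699 [0.491 0.106 0.   ]
top frit_jar_1 0.64 [377. 169.] 245 [ 0.778 -0.071  0.   ]
top frit_jar_1 0.29 [395. 304.] 3428 [ 0.448 -0.111  0.   ]
scene scoop 0.66 [0.587  0.3794 0.1915] 0.049
scene cap_disc 0.82 [0.4567 0.0976 0.3505] 0.053
scene tile_square 0.88 [ 0.4268 -0.2406 -0.0923] 0.093
scene tile_oblong_1 0.83 [ 0.4377 -0.1522  1.4715] 0.063
scene masking_tape 0.77 [481. 306.] 1267 [ 0.803 -0.192  0.   ]
scene masking_tape 0.26 [305. 378.] 5324 [ 0.418 -0.154  0.   ]
scene frit_jar_1 0.41 [432. 264.] 102 [ 0.807 -0.04   0.   ]
```

Everything reads in place and no stray lumps show. Handing in.

```bash
python3 -c "
from plant import manip
print(manip.hand_in())"
```

```text
the job is handed in; nothing more can be done
None
```

I handed the job in at about 63 s, result not shown: lumps in the well, disc seated, square and oblong tiles flat in their cavities, funnel and scoop upright, no strays seen, tape and jars untouched; I viewed 15 pictures, one over the limit of 14.

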